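# Pack a two-tier dressing kit and lock its trays with snap hooks

## Task

Pack the two-tier dressing kit for a home visit: put every loose roll of white tape from the table into the blue-grey lower tray, then lower the white top tray onto it so that its four corner lugs drop fully home in the lower tray's corner sockets. At each end lock the two trays together by pressing an orange snap hook down over the crossbars of the paired steel tabs until its sprung gate has snapped shut beneath them, one hook at each end. Stand the vials upright in the top tray, and leave the white lancet jar and the tablet box where they are.

Things in the scene. Friction and masses are not known exactly. Their poses are not given: they have to be found in the camera images.
- base_tray: blue-grey open lower tray, loose, 1.6 kg, 140 (x) by 170 mm (y) outside, walls 5, floor 4, rim at z = 74 mm. Origin: centre of its underside, z up, y along its length. Four corner posts 27 mm square outside the end walls, centred at x = +-56.5, y = +-98.5, tops at z = 74, each with a socket 17 mm square, 16 mm deep
- top_tray: white open top tray, loose, about 0.55 kg, 140 by 170 mm, rim at z = 30, floor at z = 4.5 mm. Origin: centre of its underside, z up, y along its length; 74 mm above base_tray's origin when home (either way round). Stands on four round-ended lugs, 12.4 mm across, to z = -12, at x = +-56.5, y = +-98.5, under blocks 27 mm square, 13 mm high
- top_handle (a point): middle of the black grip on the top tray's handle: a bar 18 mm wide (x), 18 mm tall, 92 mm long along the tray's y, on two posts at y = +-36 mm; 69 mm above top_tray's origin, axes those of the tray
- eye_a (a point): lock tab at base_tray's +y end: flat steel loop 60 mm wide (x), 4.5 mm thick, top at z = 74, open for 44 mm in x from the end wall (y = 85) to y = 107.5, then a crossbar to y = 114.5. The point is the middle of the crossbar on its underside (0, 111, 69.5 mm in base_tray), axes those of base_tray
- eye_b (a point): the same tab at base_tray's -y end, point at (0, -111, 69.5 mm). The top tray has equal steel tabs at z = 0 to 4.5 mm that lie on the lower ones when it is home: the pair of crossbars is then 7 mm wide, 9 mm thick, its top 9 mm above the point
- hook_1: orange moulded snap hook (carabiner), 85 (x) by 22 (y) by 66 mm (z), 112 g, standing on its mouth side. Origin: centre of its underside, z up, +x to the nose. Closed frame: grip spine on top z = 44 to 66 (take it across its 22 mm, near x = 0), rear arm x = -42 to -30, lower bar z = 0 to 12 from x = -42 to -4, nose arm x = 30.5 to 42.5, round tip at z = 0
- hook_2: second hook, equal to hook_1; either fits either end. To clip: nose towards the tray and over the tab's opening, length at right angles to the crossbar, crossbar at x = +24 mm in the hook; press down till the pair's top is at z = 42 mm in the hook (its ceiling is at 44). Let go, it may swing down and hang there
- hook_1_gate (a joint): steel gate closing the mouth in the underside of hook_1, hinged at x = -3, z = 7 mm, tip at x = 29, 6 mm thick; swings inward (up) only. rad: 0 shut, 1.05 fully in. A spring of 0.04 to 0.14 N m shuts it: pressing the hook over the crossbars takes 2 to 10 N, and the gate snaps shut once its tip is below them
- hook_2_gate (a joint): gate of hook_2, as hook_1_gate: 0 shut, up to 1.05 rad pushed fully in; springs shut
- vial_blue: brown vial with a blue cap, 31 mm across, 66 mm tall, standing, 55 g; origin at the centre of its underside, z along its axis. 1 or 2 of the two vials are present
- vial_violet: brown vial with a violet cap, 30 mm across, 66 mm tall, standing, 55 g; origin at the centre of its underside, z along its axis. 1 or 2 of the two vials are present
- lancet_jar: white lancet jar with a white lid and a blue pattern, 73 mm across, 127 mm tall, to be left alone; origin at the centre of its underside
- tablet_box: white and yellow medicine carton, 56 by 86 by 36 mm, to be left alone; origin at the centre of its underside
- roll_1: roll of white surgical tape standing on its end, 45 mm across, 48 mm tall, 40 g; origin at the centre of its underside, z along its axis. 2 to 4 of the four rolls are present
- roll_2: roll of white surgical tape standing on its end, 46 mm across, 51 mm tall, 40 g; origin at the centre of its underside, z along its axis. 2 to 4 of the four rolls are present
- roll_3: roll of white surgical tape standing on its end, 48 mm across, 56 mm tall, 40 g; origin at the centre of its underside, z along its axis. 2 to 4 of the four rolls are present
- roll_4: roll of white surgical tape standing on its end, 45 mm across, 50 mm tall, 40 g; origin at the centre of its underside, z along its axis. 2 to 4 of the four rolls are present

How it is judged:
By the outcome, as a careful person would: the job done as asked, in the order asked, and still so for the second after the job is handed in, with the robot touching nothing.
Of roll_1, roll_2, roll_3, roll_4 only 2 to 4 are there at a start; the rules pass over those that are not, and their reading is None.
Of vial_blue, vial_violet only 1 to 2 are there at a start; the rules pass over those that are not, and their reading is None.
At some moment in a run one of roll_1, roll_2, roll_3, roll_4, top_tray may be knocked a few centimetres aside while the robot is not near it.
It also fails if it takes over 210 s, if anything falls off the work surface, if the arm or the gripper's body presses on something with over 40 N, if the wrist force passes 120 N, or if a joint passes its speed limit or range.

## Robot

A 7-joint arm with a two-finger parallel gripper is mounted at the origin on a cart in front of the work surface, level with it; the furniture and walls round the work are solid. World frame = base frame: x ahead of the robot, y to its left, z up, the work surface at z = 0. Lengths are in m, angles in rad, forces in N, time in s.
With the tool pointing down it reaches from about 0.375 to 0.925 m from the base axis. Payload 3.1 kg.
Tool frame: the origin (TCP) lies at the very end of the fingers, on their centre line; the grasp point (between the pads) lies 19 mm behind it; z points along the fingers, y is the line along which they close (so a half turn about z gives the same grasp; the last joint's range is limited). The gripper opens to 85 mm and grips with 20 to 120 N. Pads are 22 mm wide; open, the fingers measure 114 mm over their backs; the gripper's body (76 mm by 85 mm) begins 54 mm behind the grasp point. The pads swing forward as they close: fully open they stand 13 mm farther back than shut.
Start: joints at [-1.373, 0.383, 0.044, 1.598, -0.018, 1.161, -0.05], TCP at [0.189, 0.622, 0.231] pointing down, gripper open.
Joint ranges: [-2.61, 2.61], [-0.41, 2.15], [-1.48, 1.57], [0, 2.5], [-1.57, 4.71], [0.05, 1.97], [-2.85, 2.85]. Speed limits (rad/s): [2.79, 2.79, 3.14, 3.14, 3.14, 3.14, 3.14].

## Interface

Orientations are given as a 3x3 rotation matrix whose columns are the frame's x, y, z axes.
In Python, from workcell import env, vision, ticket gives the robot as it stands. The module is installed in compiled form; this text tells all that it offers.
- The arm moves only by the tool drive_tool, never from a script. Its argument "increments" is a list that holds one entry, the list of rows, each a list of 7 numbers: the shift along the tool's x, y, z scaled (see below), then the turn, a rotation vector about the tool's x, y, z scaled (see below), then the opening, from 0 (shut) to 1 (fully open). In form: [[[dx, dy, dz, rx, ry, rz, grip], ...]]. A call has 1 to 20 rows; each row is the pose to reach, as a shift and turn from the pose commanded when the call began, along the tool's axes at that moment; what a row does not reach only later rows make up. The controller multiplies each number of a shift by 0.15 m and each number of a turn by 120 degrees. A row lasts 1/8 s, in which the tool goes at most 62.5 mm and 10.7 degrees, less where a joint would pass 70% of its speed; a pose out of reach is approached as far as the arm can. A call with a number of a shift or a turn outside -1 to 1 is refused whole. A call with a gripper value outside its range is refused whole. The fingers move at their own pace and stop on an object; "grip_force" is the grip in N (left out, the last holds). Time passes only in rows, so rows that repeat a pose let the fingers close. It gives the time, the measured TCP pose, the force, the opening and the grip force at its end, in the units of the state.
- env.read_state(): the state, without advancing time (a new reading comes with each control period).
- vision.camera(name): name is "scene" or "top" or "wrist"; returns the picture (420x560x3 uint8, red, green, blue); there is no depth.
- vision.camera_info(name): a dict with "vfov" (degrees; the focal length in pixels is half the picture's height over the tangent of half this angle, whatever the lens; pixels are square), "cx", "cy" (the principal point, pixels), "camera_from_world" (4x4, takes a point from world to camera coordinates). Camera axes: x right, y down, z forward; pixel columns grow to the right and rows downward; lengths in m; the calibration is good to about 2 mm. A picture is of the moment at which its call begins: read the wrist's pose just before it. camera_info takes no time and is no camera call; for the wrist camera it gives the pose at the moment of the call.
- ticket.sign_off(): hands the job in; it is judged then, once.
The state is a dict: "t": time; "joint_positions": joint angles; "qd": joint speeds; "joint_torque": joint torques, N m; "position": TCP position; "tool_rot": TCP orientation; "contact_force": force on the tool from outside, world axes, zero at the start; "torque": the same for the moment, N m; "gripper_width": finger opening in m; "gripper_force": force on a finger pad.
Only numpy, scipy, OpenCV 4.12 (cv2) and the standard library are available. Lean on these libraries where they do the work, as an engineer would, in place of code of your own. Each camera call takes 0.05 s, during which the arm holds its last target. There are 200 camera calls.

## Working session

There is one attempt and no reset: what is moved stays moved. The work goes in short steps, Python scripts to look and compute and a tool call to move; the robot and the scene stay as the last step left them, time stands still between calls to the robot, and variables do not carry over. Pictures are saved under pics/ and viewed, at most 14 in all, crops included, and the job is handed in when it is done.

Besides the shell and the picture viewer there is one more tool, called after "Emit:" as name(argument=value, ...), one argument or row to a line, values as JSON. drive_tool: Moves the arm, as the interface text tells. Shifts and turns lie within -1 to 1; 1 stands for 0.15 m of shift or 120 degrees of turn. Its arguments: {"type":"object","properties":{"increments":{"type":"array","items":{"type":"array","items":{"type":"array","items":{"type":"number"}}}},"grip_force":{"type":"number"}},"required":["increments"]}

```bash
mkdir -p pics; python3 - <<'E'
from workcell import env, vision
import cv2, numpy as np
s=env.read_state(); print({k:np.round(v,3).tolist() for k,v in s.items()})
for n in ("scene","top"):
    im=vision.camera(n); cv2.imwrite(f"pics/{n}0.png",im[:,:,::-1])
    i=vision.camera_info(n); print(n,i["vfov"],i["cx"],i["cy"],np.round(i["camera_from_world"],4).tolist())
E
```

```text
{'t': 0.0, 'joint_positions': [-1.373, 0.384, 0.044, 1.6, -0.018, 1.161, -0.05], 'qd': [-0.002, 0.001, 0.0, 0.001, -0.001, 0.001, -0.0], 'joint_torque': [-0.0, -43.346, 1.025, -24.951, 0.011, 0.011, -0.0], 'position': [0.189, 0.621, 0.23], 'tool_rot': [[-0.957, 0.291, -0.001], [0.291, 0.957, -0.003], [-0.0, -0.003, -1.0]], 'contact_force': [0.187, -0.028, -0.356], 'torque': [-0.001, -0.004, 0.033], 'gripper_force': 0.0, 'gripper_width': 0.085}
scene 42.1154511774049 281.4866632707243 208.6057255066193 [[-0.5122, -0.8584, 0.0273, 0.4681], [-0.3575, 0.1842, -0.9156, 0.2338], [0.7809, -0.4787, -0.4012, 0.8155], [0.0, 0.0, 0.0, 1.0]]
top 47.24054365404071 275.52791798846937 211.51049833658053 [[-0.0209, -0.9997, 0.0112, 0.2191], [-0.9869, 0.0188, -0.1601, 0.5051], [0.1599, -0.0144, -0.987, 1.1198], [0.0, 0.0, 0.0, 1.0]]
```

View pics/scene0.png

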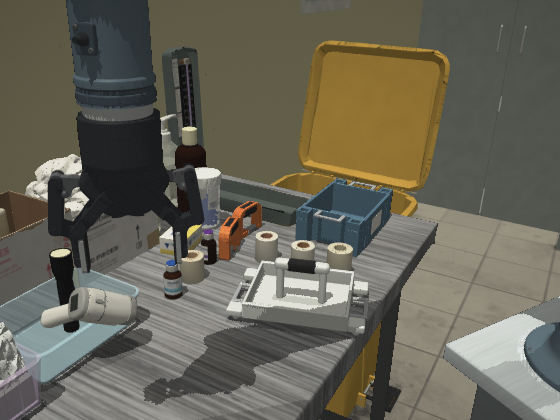

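View pics/top0.png

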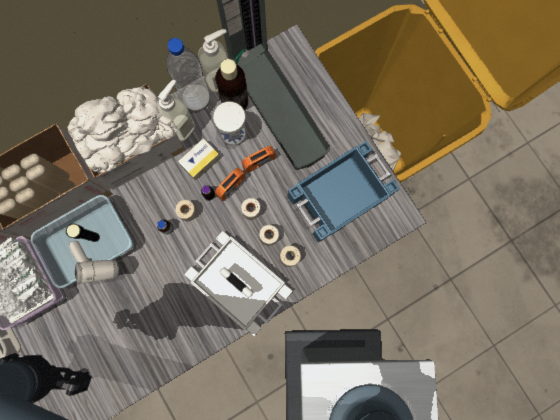

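The four rolls are at top-view pixels (185,210), (251,207), (269,234) and (290,255). The vials are at (164,226) and (208,191), the hooks at (229,182) and (258,158), the base tray at about (343,192) and the top tray at about (239,281). I'll enlarge the top view.

```bash
cat > h.py <<'E'
from workcell import env, vision
import cv2, numpy as np
def world(i,u,v,z):
    f=210/np.tan(np.radians(i["vfov"]/2)); T=np.array(i["camera_from_world"]); R,t=T[:3,:3],T[:3,3]
    d=R.T@np.array([(u-i["cx"])/f,(v-i["cy"])/f,1]); o=-R.T@t
    return o+d*(z-o[2])/d[2]
def proj(i,p):
    f=210/np.tan(np.radians(i["vfov"]/2)); T=np.array(i["camera_from_world"]); c=T[:3,:3]@np.array(p)+T[:3,3]
    return np.array([i["cx"]+f*c[0]/c[2],i["cy"]+f*c[1]/c[2]])
E
python3 - <<'E'
from h import *
im=cv2.imread("pics/top0.png")
a=cv2.resize(im[135:335,150:410],None,fx=3,fy=3,interpolation=cv2.INTER_CUBIC); cv2.imwrite("pics/top0c.png",a)
i=vision.camera_info("top")
for n,u,v,z in [("r",185,210,.05),("r",251,207,.05),("r",269,234,.05),("r",290,255,.05),("vb",164,226,.066),("vv",208,191,.066),("h",229,182,.066),("h",258,158,.066),("base",343,192,.074),("topt",239,281,.081)]:
    print(n,world(i,u,v,z).round(3))
E
```

```text
r [0.515 0.425 0.05 ]
r [0.52  0.268 0.05 ]
r [0.454 0.226 0.05 ]
r [0.403 0.177 0.05 ]
vb [0.476 0.471 0.066]
vv [0.557 0.368 0.066]
h [0.578 0.319 0.066]
h [0.636 0.249 0.066]
base [0.547 0.049 0.074]
topt [0.344 0.296 0.081]
```

View pics/top0c.png

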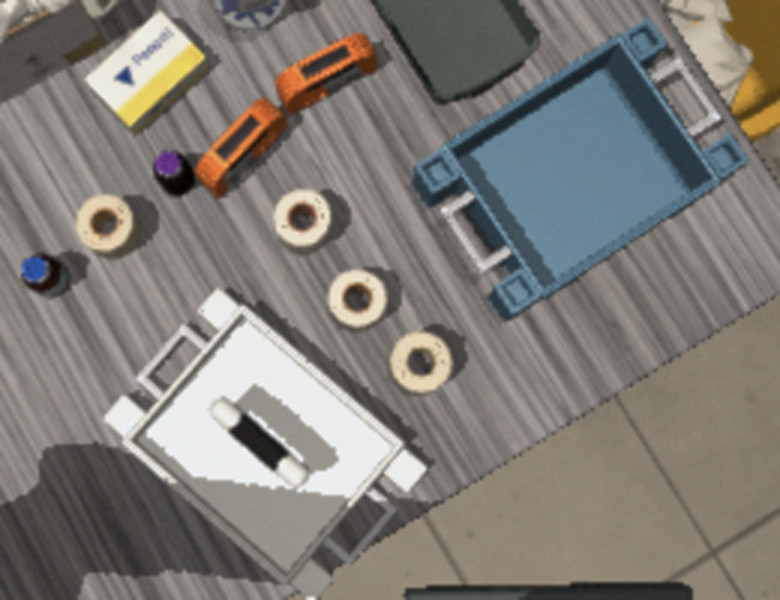

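```bash
cat >> h.py <<'E'
from scipy.optimize import least_squares
def fitpose(i,local,pix,zw):
    """planar rigid fit: local Nx2 model points, pix Nx2, world heights zw -> x,y,yaw(deg),resid mm"""
    W=np.array([world(i,u,v,z)[:2] for (u,v),z in zip(pix,zw)]); L=np.array(local,float)
    a,b=L-L.mean(0),W-W.mean(0)
    th=np.arctan2((a[:,0]*b[:,1]-a[:,1]*b[:,0]).sum(),(a*b).sum())
    R=np.array([[np.cos(th),-np.sin(th)],[np.sin(th),np.cos(th)]]); t=W.mean(0)-R@L.mean(0)
    return t.round(4),np.degrees(th).round(2),((W-(L@R.T+t))*1000).round(1).tolist()
E
python3 - <<'E'
from h import *
i=vision.camera_info("top")
c=lambda p:[(a/3+150-.33,b/3+135-.33) for a,b in p]
# +y end = left(W,S), order (+x,+y),(-x,+y),(+x,-y),(-x,-y): y axis along left => +x is toward... test
k=.0565;m=.0985
L=[(k,m),(-k,m),(k,-m),(-k,-m)]
print("base",fitpose(i,L,c([(435,172),(517,292),(645,40),(727,157)]),[.074]*4))
print("top",fitpose(i,L,c([(407,470),(310,580),(220,308),(125,415)]),[.025]*4))
print("handle",world(i,*c([(260,443)])[0],.09).round(4))
for n,p,z in [("r_a",(105,223),.05),("r_b",(302,218),.05),("r_c",(357,298),.05),("r_d",(421,362),.05),("vb",(40,268),.066),("vv",(170,163),.066)]: print(n,world(i,*c([p])[0],z).round(4))
for n,p in [("h1 ends",[(268,112),(208,180)]),("h2 ends",[(365,50),(287,95)])]: print(n,[world(i,*q,.066).round(3)[:2] for q in c(p)])
j=vision.camera_info("wrist"); print(j["vfov"],np.round(np.linalg.inv(j["camera_from_world"]),3))
E
```

```text
base (array([0.5535, 0.0477]), np.float64(31.62), [[-0.5, 2.2], [-0.4, 0.4], [0.7, -0.9], [0.2, -1.7]])
top (array([0.3429, 0.3018]), np.float64(138.4), [[83.5, -76.2], [-84.4, 76.9], [84.8, -75.8], [-83.9, 75.1]])
handle [0.3413 0.3013 0.09  ]
r_a [0.5179 0.426  0.05  ]
r_b [0.5189 0.2692 0.05  ]
r_c [0.4539 0.2265 0.05  ]
r_d [0.4023 0.1772 0.05  ]
vb [0.4805 0.4735 0.066 ]
vv [0.5623 0.3723 0.066 ]
h1 ends [array([0.602, 0.295]), array([0.548, 0.342])]
h2 ends [array([0.652, 0.216]), array([0.616, 0.279])]
65.1423759701713 [[ 0.291  0.913  0.285  0.117]
 [ 0.957 -0.277 -0.09   0.644]
 [-0.003  0.298 -0.954  0.374]
 [ 0.     0.     0.     1.   ]]
```

```bash
cat >> h.py <<'E'
def Rpsi(p):
    p=np.radians(p); c,s=np.cos(p),np.sin(p); return np.array([[c,s,0],[s,-c,0],[0,0,-1.]])
from scipy.spatial.transform import Rotation as Ro
def plan(wps,start=None):
    """wps: (x,y,z,psi,grip[,extra rows]); prints calls: row x count"""
    s=env.read_state(); P,R=(s["position"],np.array(s["tool_rot"])) if start is None else start
    P0,R0,n=np.array(P),R,0; cur,cR=P0,R0; print("-- call")
    for w in wps:
        q,RT=np.array(w[:3]),Rpsi(w[3])
        ang0=np.degrees(np.linalg.norm(Ro.from_matrix(cR.T@RT).as_rotvec()))
        parts=1
        while True:   # split when the box or the 20 rows are exceeded
            tgt=q
            d=R0.T@(tgt-P0)/.15; r=Ro.from_matrix(R0.T@RT).as_rotvec()/np.radians(120)
            k=int(np.ceil(max(np.linalg.norm(tgt-cur)/.045,ang0/9,1)))+(w[5] if len(w)>5 else 0)
            if max(abs(d))<=1 and max(abs(r))<=1 and n+k<=20: break
            if n>0: print("-- call"); P0,R0,n=cur,cR,0; continue
            f=.97/max(abs(d)); mid=P0+(tgt-P0)*f   # straight chunk first
            d=R0.T@(mid-P0)/.15; k=int(np.ceil(max(np.linalg.norm(mid-P0)/.045,ang0/9)))
            print(np.round([*d,*r,w[4]],3).tolist(),"x",k); P0=cur=mid; R0=cR=RT; ang0=0; print("-- call")
        print(np.round([*d,*r,w[4]],3).tolist(),"x",k); n+=k; cur,cR=q,RT
E
python3 - <<'E'
from h import *
plan([(.519,.269,.2,211.6,.8)])
E
```

```text
-- call
[-0.97, -0.558, 0.071, -0.001, -0.0, -0.405, 0.8] x 6
-- call
[-0.198, -0.97, 0.062, 0.0, 0.0, 0.0, 0.8] x 4
-- call
[-0.198, -0.97, 0.062, 0.0, 0.0, 0.0, 0.8] x 4
-- call
[-0.023, -0.114, 0.007, 0.0, 0.0, 0.0, 0.8] x 1
```

Emit:
drive_tool(
  increments=[
    [[-0.97, -0.558, 0.07, 0, 0, -0.405, 0.8], [-0.97, -0.558, 0.07, 0, 0, -0.405, 0.8], [-0.97, -0.558, 0.07, 0, 0, -0.405, 0.8], [-0.97, -0.558, 0.07, 0, 0, -0.405, 0.8], [-0.97, -0.558, 0.07, 0, 0, -0.405, 0.8], [-0.97, -0.558, 0.07, 0, 0, -0.405, 0.8]],
  ],
)

```text
t: 0.85
position: [0.3042, 0.4988, 0.2202]
tool_rot: [[-0.852, -0.523, -0.001], [-0.523, 0.852, -0.001], [0.001, -0.0, -1.0]]
contact_force: [0.2, -0.6, 0.2]
gripper_width: 0.0683
gripper_force: 0.0
```

Emit:
drive_tool(
  increments=[
    [[-0.2, -0.97, 0.06, 0, 0, 0, 0.8], [-0.2, -0.97, 0.06, 0, 0, 0, 0.8], [-0.2, -0.97, 0.06, 0, 0, 0, 0.8], [-0.2, -0.97, 0.06, 0, 0, 0, 0.8]],
  ],
)

```text
t: 1.35
position: [0.408, 0.3887, 0.2114]
tool_rot: [[-0.855, -0.519, 0.0], [-0.519, 0.855, -0.001], [0.001, -0.001, -1.0]]
contact_force: [-1.2, -0.0, 0.3]
gripper_width: 0.0685
gripper_force: 0.0
```

Emit:
drive_tool(
  increments=[
    [[-0.22, -1, 0.07, 0, 0, 0, 0.8], [-0.22, -1, 0.07, 0, 0, 0, 0.8], [-0.22, -1, 0.07, 0, 0, 0, 0.8], [-0.22, -1, 0.07, 0, 0, 0, 0.8]],
  ],
)

```text
t: 1.85
position: [0.5137, 0.2801, 0.201]
tool_rot: [[-0.853, -0.522, -0.0], [-0.522, 0.853, -0.001], [0.0, -0.0, -1.0]]
contact_force: [-0.6, 1.0, -0.2]
gripper_width: 0.0684
gripper_force: 0.0
```

```bash
python3 - <<'E'
from h import *
s=env.read_state(); print(s["t"],s["position"].round(4) if hasattr(s["position"],"round") else s["position"],np.round(s["tool_rot"],3).tolist(),np.round(s["joint_positions"],2))
j=vision.camera_info("wrist"); im=vision.camera("wrist"); cv2.imwrite("pics/w1.png",im[:,:,::-1])
print(proj(j,(.519,.269,.05)))
print("gp",proj(j,np.array(s["position"])))
plan([(.519,.269,.1,211.6,.8)])
E
```

```text
1.85 [0.5137 0.2801 0.201 ] [[-0.853, -0.522, -0.0], [-0.522, 0.853, -0.001], [0.0, -0.0, -1.0]] [-0.7   0.29  0.16  1.79 -0.05  1.06  1.59]
[261.69503449 195.10364673]
gp [274.90045857 274.11540852]
-- call
[0.008, -0.102, 0.673, 0.001, -0.0, 0.001, 0.8] x 3
```

View pics/w1.png

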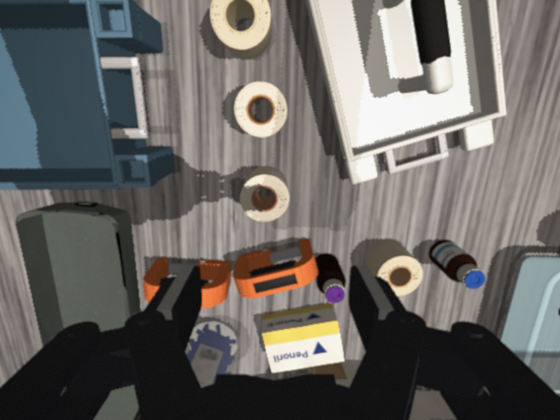

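Predicted roll b at (262,195) is seen at (264,197), so the map is sound. The other rolls are at (261,109), (241,20) and (400,276). The base tray's +y end and tab (125,100) and the top tray are also in view.

```bash
python3 - <<'E'
from h import *
j=vision.camera_info("wrist")
for n,p in [("b",(264,197)),("c",(261,109)),("d",(241,20)),("a",(400,276))]: print(n,world(j,*p,.051).round(4))
b=world(j,264,197,.051)
plan([(b[0],b[1],.12,211.6,.8),(b[0],b[1],.02,211.6,.8,1),(b[0],b[1],.02,211.6,0.3,4),(b[0],b[1],.15,211.6,.3)])
E
```

```text
b [0.5175 0.2743 0.051 ]
c [0.4526 0.2321 0.051 ]
d [0.4033 0.1841 0.051 ]
a [0.5159 0.4315 0.051 ]
-- call
[-0.002, -0.066, 0.54, 0.001, -0.0, 0.001, 0.8] x 2
-- call
[0.0, 0.0, 0.667, 0.0, 0.0, 0.0, 0.8] x 4
[0.0, 0.0, 0.667, 0.0, 0.0, 0.0, 0.3] x 5
[0.0, 0.0, -0.2, 0.0, 0.0, 0.0, 0.3] x 3
```

```bash
python3 - <<'E'
from h import *
print(env.read_state()["position"])
x,y=.518,.270
plan([(x,y,.12,211.6,.8),(x,y,.07,211.6,.8)])
Q=((x,y,.12),Rpsi(211.6))
plan([(x,y,.02,211.6,.8,1),(x,y,.02,211.6,0.3,4),(x,y,.16,211.6,.3)],(np.array((x,y,.07)),Rpsi(211.6)))
tx,ty=.6007,.0321
plan([(tx,ty,.16,211.6,.3),(tx,ty,.027,211.6,.3,1),(tx,ty,.027,211.6,.75,2),(tx,ty,.16,211.6,.75)],(np.array((x,y,.16)),Rpsi(211.6)))
E
```

```text
[0.51206173 0.28251713 0.20101736]
-- call
[0.01, -0.093, 0.54, 0.001, -0.0, 0.001, 0.8] x 2
[0.01, -0.093, 0.873, 0.001, -0.0, 0.001, 0.8] x 2
-- call
[0.0, 0.0, 0.333, 0.0, 0.0, 0.0, 0.8] x 3
[0.0, 0.0, 0.333, 0.0, 0.0, 0.0, 0.3] x 5
[0.0, 0.0, -0.6, 0.0, 0.0, 0.0, 0.3] x 4
-- call
[0.214, -0.97, 0.0, 0.0, 0.0, 0.0, 0.3] x 4
-- call
[0.148, -0.67, 0.0, 0.0, 0.0, 0.0, 0.3] x 3
[0.148, -0.67, 0.887, 0.0, 0.0, 0.0, 0.3] x 4
[0.148, -0.67, 0.887, 0.0, 0.0, 0.0, 0.75] x 3
[0.148, -0.67, 0.0, 0.0, 0.0, 0.0, 0.75] x 3
```

Emit:
drive_tool(
  increments=[
    [[0.01, -0.09, 0.54, 0, 0, 0, 0.8], [0.01, -0.09, 0.87, 0, 0, 0, 0.8], [0.01, -0.09, 0.87, 0, 0, 0, 0.8], [0.01, -0.09, 0.87, 0, 0, 0, 0.8]],
  ],
)

```text
t: 2.4
position: [0.5181, 0.2715, 0.0717]
tool_rot: [[-0.849, -0.528, 0.0], [-0.528, 0.849, 0.002], [-0.001, 0.001, -1.0]]
contact_force: [0.8, 0.2, -0.3]
gripper_width: 0.0682
gripper_force: 0.0
```

Emit:
drive_tool(
  increments=[
    [[0, 0, 0.333, 0, 0, 0, 0.8], [0, 0, 0.333, 0, 0, 0, 0.8], [0, 0, 0.333, 0, 0, 0, 0.8], [0, 0, 0.333, 0, 0, 0, 0.3], [0, 0, 0.333, 0, 0, 0, 0.3], [0, 0, 0.333, 0, 0, 0, 0.3], [0, 0, 0.333, 0, 0, 0, 0.3], [0, 0, 0.333, 0, 0, 0, 0.3], [0, 0, -0.6, 0, 0, 0, 0.3], [0, 0, -0.6, 0, 0, 0, 0.3], [0, 0, -0.6, 0, 0, 0, 0.3], [0, 0, -0.6, 0, 0, 0, 0.3]],
  ],
  grip_force=25,
)

```text
t: 3.9
position: [0.5198, 0.269, 0.1627]
tool_rot: [[-0.851, -0.525, 0.003], [-0.525, 0.851, 0.002], [-0.004, 0.0, -1.0]]
contact_force: [-0.2, -0.3, -0.5]
gripper_width: 0.045
gripper_force: 25.9
```

Emit:
drive_tool(
  increments=[
    [[0.2, -0.97, 0, 0, 0, 0, 0.3], [0.2, -0.97, 0, 0, 0, 0, 0.3], [0.2, -0.97, 0, 0, 0, 0, 0.3], [0.2, -0.97, 0, 0, 0, 0, 0.3]],
  ],
)

```text
t: 4.4
position: [0.5685, 0.125, 0.1583]
tool_rot: [[-0.854, -0.52, -0.004], [-0.52, 0.854, -0.003], [0.005, -0.0, -1.0]]
contact_force: [-0.1, 1.0, -0.8]
gripper_width: 0.0449
gripper_force: 25.9
```

```bash
python3 - <<'E'
from h import *
env.read_state(); vision.camera("wrist")
j=vision.camera_info("wrist"); s=env.read_state(); im=vision.camera("wrist"); cv2.imwrite("pics/w2.png",im[:,:,::-1])
np.save("w2.npy",j,allow_pickle=True); print(s["position"])
tx,ty=.6007,.0321
plan([(tx,ty,.16,211.6,.3),(tx,ty,.027,211.6,.3,1),(tx,ty,.027,211.6,.75,2),(tx,ty,.16,211.6,.75)])
E
```

```text
[0.5679911  0.12822584 0.15856253]
-- call
[0.158, -0.672, -0.008, 0.001, -0.001, 0.001, 0.3] x 3
[0.155, -0.674, 0.878, 0.001, -0.001, 0.001, 0.3] x 4
[0.155, -0.674, 0.878, 0.001, -0.001, 0.001, 0.75] x 3
[0.158, -0.672, -0.008, 0.001, -0.001, 0.001, 0.75] x 3
```

View pics/w2.png

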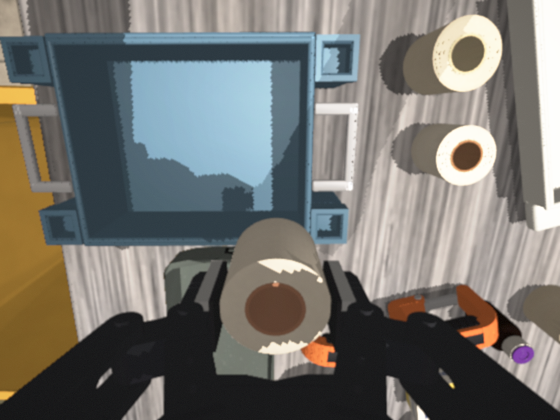

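All four base sockets are visible at about (340,57), (331,223), (28,60) and (62,224). The roll is held well.

```bash
python3 - <<'E'
from h import *
j=np.load("w2.npy",allow_pickle=True).item()
k=.0565;m=.0985
print(fitpose(j,[(-k,m),(k,m),(-k,-m),(k,-m)],[(340,57),(331,223),(28,60),(62,224)],[.074]*4))
print(fitpose(j,[(-k,m),(k,m)],[(340,57),(331,223)],[.074]*2))
E
```

```text
(array([0.5535, 0.0518]), np.float64(31.85), [[0.2, 1.1], [-0.8, -0.4], [1.5, 0.4], [-0.9, -1.0]])
(array([0.5526, 0.0518]), np.float64(31.49), [[0.7, 0.4], [-0.7, -0.4]])
```

Emit:
drive_tool(
  increments=[
    [[0.16, -0.67, 0, 0, 0, 0, 0.3], [0.16, -0.67, 0, 0, 0, 0, 0.3], [0.16, -0.67, 0, 0, 0, 0, 0.3], [0.16, -0.67, 0.5, 0, 0, 0, 0.3], [0.16, -0.67, 0.88, 0, 0, 0, 0.3], [0.16, -0.67, 0.88, 0, 0, 0, 0.3], [0.16, -0.67, 0.88, 0, 0, 0, 0.3], [0.16, -0.67, 0.88, 0, 0, 0, 0.75], [0.16, -0.67, 0.88, 0, 0, 0, 0.75], [0.16, -0.67, 0.88, 0, 0, 0, 0.75], [0.16, -0.67, 0, 0, 0, 0, 0.75], [0.16, -0.67, 0, 0, 0, 0, 0.75], [0.16, -0.67, 0, 0, 0, 0, 0.75], [0.16, -0.67, 0, 0, 0, 0, 0.75]],
  ],
)

```text
t: 6.25
position: [0.6017, 0.0341, 0.1612]
tool_rot: [[-0.849, -0.528, 0.001], [-0.528, 0.849, 0.002], [-0.001, 0.001, -1.0]]
contact_force: [-0.6, 0.3, -1.2]
gripper_width: 0.064
gripper_force: 0.0
```

```bash
python3 - <<'E'
from h import *
x,y=.4535,.228; p=211.6
plan([(x,y,.16,p,.8)])
plan([(x,y,.02,p,.8,1),(x,y,.02,p,0.3,4),(x,y,.16,p,.3)],(np.array((x,y,.16)),Rpsi(p)))
E
```

```text
-- call
[0.093, 0.97, 0.006, 0.001, 0.001, 0.002, 0.8] x 4
-- call
[0.066, 0.649, 0.003, 0.0, 0.0, 0.0, 0.8] x 3
-- call
[0.0, 0.0, 0.933, 0.0, 0.0, 0.0, 0.8] x 5
[0.0, 0.0, 0.933, 0.0, 0.0, 0.0, 0.3] x 5
[0.0, 0.0, 0.0, 0.0, 0.0, 0.0, 0.3] x 4
```

Emit:
drive_tool(
  increments=[
    [[0.093, 0.97, 0, 0, 0, 0, 0.8], [0.093, 0.97, 0, 0, 0, 0, 0.8], [0.093, 0.97, 0, 0, 0, 0, 0.8], [0.093, 0.97, 0, 0, 0, 0, 0.8]],
  ],
)

```text
t: 6.75
position: [0.5101, 0.1503, 0.1583]
tool_rot: [[-0.847, -0.531, -0.005], [-0.531, 0.847, -0.001], [0.005, 0.002, -1.0]]
contact_force: [1.3, -0.2, 0.2]
gripper_width: 0.0683
gripper_force: 0.0
```

Emit:
drive_tool(
  increments=[
    [[0.066, 0.65, 0, 0, 0, 0, 0.8], [0.066, 0.65, 0, 0, 0, 0, 0.8], [0.066, 0.65, 0, 0, 0, 0, 0.8], [0.066, 0.65, 0.4, 0, 0, 0, 0.8]],
  ],
)

```text
t: 7.25
position: [0.4603, 0.2266, 0.1041]
tool_rot: [[-0.852, -0.524, 0.012], [-0.524, 0.852, 0.006], [-0.013, -0.001, -1.0]]
contact_force: [1.9, -0.6, -1.1]
gripper_width: 0.0682
gripper_force: 0.0
```

```bash
python3 - <<'E'
from h import *
vision.camera("wrist"); vision.camera("wrist")
j=vision.camera_info("wrist"); s=env.read_state(); im=vision.camera("wrist"); cv2.imwrite("pics/w3.png",im[:,:,::-1])
np.save("w3.npy",j,allow_pickle=True); print(s["position"]); print(proj(j,(.4535,.228,.05)))
x,y=.4535,.228; p=211.6
plan([(x,y,.1,p,.8),(x,y,.02,p,.8,1),(x,y,.02,p,0.3,4),(x,y,.16,p,.3)])
E
```

```text
[0.45010376 0.2199545  0.09467672]
[283.23052322 251.25705452]
-- call
[-0.032, 0.035, -0.019, -0.001, -0.005, -0.001, 0.8] x 1
[-0.037, 0.035, 0.515, -0.001, -0.005, -0.001, 0.8] x 3
[-0.037, 0.035, 0.515, -0.001, -0.005, -0.001, 0.3] x 5
[-0.028, 0.034, -0.419, -0.001, -0.005, -0.001, 0.3] x 4
```

View pics/w3.png

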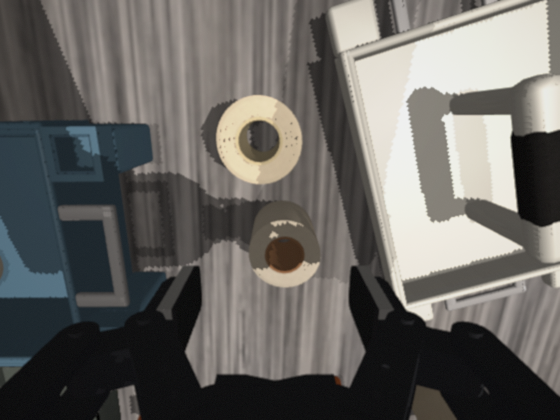

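Roll c is predicted at (283,251) and seen at (285,252), with the fingers straddling it.

Emit:
drive_tool(
  increments=[
    [[-0.035, 0.035, 0.25, 0, 0, 0, 0.8], [-0.035, 0.035, 0.515, 0, 0, 0, 0.8], [-0.035, 0.035, 0.515, 0, 0, 0, 0.8], [-0.035, 0.035, 0.515, 0, 0, 0, 0.8], [-0.035, 0.035, 0.515, 0, 0, 0, 0.3], [-0.035, 0.035, 0.515, 0, 0, 0, 0.3], [-0.035, 0.035, 0.515, 0, 0, 0, 0.3], [-0.035, 0.035, 0.515, 0, 0, 0, 0.3], [-0.035, 0.035, 0.515, 0, 0, 0, 0.3], [-0.035, 0.035, -0.42, 0, 0, 0, 0.3], [-0.035, 0.035, -0.42, 0, 0, 0, 0.3], [-0.035, 0.035, -0.42, 0, 0, 0, 0.3], [-0.035, 0.035, -0.42, 0, 0, 0, 0.3]],
  ],
)

```text
t: 9.02
position: [0.4565, 0.2329, 0.1653]
tool_rot: [[-0.851, -0.525, 0.003], [-0.525, 0.851, 0.002], [-0.004, 0.0, -1.0]]
contact_force: [-0.2, -0.1, -0.4]
gripper_width: 0.0446
gripper_force: 26.1
```

```bash
python3 - <<'E'
from h import *
s=env.read_state(); print(s["position"],s["gripper_width"])
x,y,p=.5608,.0990,211.6
plan([(x,y,.16,p,.3),(x,y,.027,p,.3,1),(x,y,.027,p,.75,2),(x,y,.16,p,.75)])
x2,y2=.403,.180
plan([(x2,y2,.16,p,.8),(x2,y2,.02,p,.8,2),(x2,y2,.02,p,0.3,4),(x2,y2,.16,p,.3)],(np.array((x,y,.16)),Rpsi(p)))
E
```

```text
[0.45654141 0.23293447 0.1653354 ] 0.044594539429769806
-- call
[-0.106, -0.97, 0.031, 0.0, 0.002, 0.0, 0.3] x 4
-- call
[-0.017, -0.155, 0.005, 0.0, 0.0, 0.0, 0.3] x 1
[-0.017, -0.155, 0.892, 0.0, 0.0, 0.0, 0.3] x 4
[-0.017, -0.155, 0.892, 0.0, 0.0, 0.0, 0.75] x 3
[-0.017, -0.155, 0.005, 0.0, 0.0, 0.0, 0.75] x 3
-- call
[0.588, 0.97, 0.0, 0.0, 0.0, 0.0, 0.8] x 4
-- call
[0.025, 0.041, 0.0, 0.0, 0.0, 0.0, 0.8] x 1
[0.025, 0.041, 0.933, 0.0, 0.0, 0.0, 0.8] x 6
[0.025, 0.041, 0.933, 0.0, 0.0, 0.0, 0.3] x 5
[0.025, 0.041, 0.0, 0.0, 0.0, 0.0, 0.3] x 4
```

Emit:
drive_tool(
  increments=[
    [[-0.12, -0.97, 0.03, 0, 0, 0, 0.3], [-0.12, -0.97, 0.03, 0, 0, 0, 0.3], [-0.12, -0.97, 0.03, 0, 0, 0, 0.3], [-0.12, -0.97, 0.03, 0, 0, 0, 0.3], [-0.12, -0.97, 0.03, 0, 0, 0, 0.3], [-0.12, -0.97, 0.03, 0, 0, 0, 0.3]],
  ],
)

```text
t: 9.78
position: [0.5459, 0.1202, 0.1585]
tool_rot: [[-0.849, -0.528, -0.002], [-0.528, 0.849, 0.0], [0.001, 0.001, -1.0]]
contact_force: [-0.2, -0.5, 0.4]
gripper_width: 0.0448
gripper_force: 26.1
```

```bash
python3 - <<'E'
from h import *
s=env.read_state(); print(s["position"],s["gripper_width"],abs(np.array(s["qd"])).max())
x,y,p=.5608,.0990,211.6
plan([(x,y,.16,p,.3),(x,y,.027,p,.3,1),(x,y,.027,p,.75,2),(x,y,.16,p,.75)])
E
```

```text
[0.54588838 0.12015186 0.15847695] 0.04484546375692991 0.00887879665122787
-- call
[-0.01, -0.172, -0.01, 0.001, -0.001, 0.002, 0.3] x 1
[-0.011, -0.174, 0.876, 0.001, -0.001, 0.002, 0.3] x 4
[-0.011, -0.174, 0.876, 0.001, -0.001, 0.002, 0.75] x 3
[-0.01, -0.172, -0.01, 0.001, -0.001, 0.002, 0.75] x 3
```

Emit:
drive_tool(
  increments=[
    [[-0.01, -0.17, 0, 0, 0, 0, 0.3], [-0.01, -0.17, 0.3, 0, 0, 0, 0.3], [-0.01, -0.17, 0.6, 0, 0, 0, 0.3], [-0.01, -0.17, 0.87, 0, 0, 0, 0.3], [-0.01, -0.17, 0.87, 0, 0, 0, 0.3], [-0.01, -0.17, 0.87, 0, 0, 0, 0.3], [-0.01, -0.17, 0.87, 0, 0, 0, 0.62], [-0.01, -0.17, 0.87, 0, 0, 0, 0.62], [-0.01, -0.17, 0.87, 0, 0, 0, 0.62], [-0.01, -0.17, 0, 0, 0, 0, 0.62], [-0.01, -0.17, 0, 0, 0, 0, 0.62], [-0.01, -0.17, 0, 0, 0, 0, 0.62], [-0.01, -0.17, 0, 0, 0, 0, 0.62]],
  ],
)

```text
t: 11.4
position: [0.5606, 0.0981, 0.1588]
tool_rot: [[-0.85, -0.526, -0.002], [-0.526, 0.85, 0.001], [0.002, 0.002, -1.0]]
contact_force: [-0.1, 0.3, -0.1]
gripper_width: 0.0531
gripper_force: 0.0
```

Emit:
drive_tool(
  increments=[
    [[0.59, 0.98, 0, 0, 0, 0, 0.8], [0.59, 0.98, 0, 0, 0, 0, 0.8], [0.59, 0.98, 0, 0, 0, 0, 0.8], [0.59, 0.98, 0, 0, 0, 0, 0.8], [0.59, 0.98, 0, 0, 0, 0, 0.8], [0.59, 0.98, 0, 0, 0, 0, 0.8]],
  ],
)

```text
t: 12.15
position: [0.4102, 0.1748, 0.1586]
tool_rot: [[-0.852, -0.523, -0.001], [-0.523, 0.852, -0.001], [0.001, -0.0, -1.0]]
contact_force: [0.3, 0.4, -0.2]
gripper_width: 0.0685
gripper_force: 0.0
```

```bash
python3 - <<'E'
from h import *
j=vision.camera_info("wrist"); s=env.read_state(); im=vision.camera("wrist"); cv2.imwrite("pics/w4.png",im[:,:,::-1])
np.save("w4.npy",j,allow_pickle=True); print(s["position"]); print(proj(j,(.403,.18,.05)))
x,y=.403,.18; p=211.6
plan([(x,y,.02,p,.8,1),(x,y,.02,p,0.3,4),(x,y,.16,p,.3)])
E
```

```text
[0.4102331  0.17478265 0.15863533]
[285.28916909 205.73670782]
-- call
[0.023, 0.056, 0.926, -0.0, -0.0, -0.001, 0.8] x 5
[0.023, 0.056, 0.926, -0.0, -0.0, -0.001, 0.3] x 5
[0.024, 0.056, -0.008, -0.0, -0.0, -0.001, 0.3] x 4
```

View pics/w4.png

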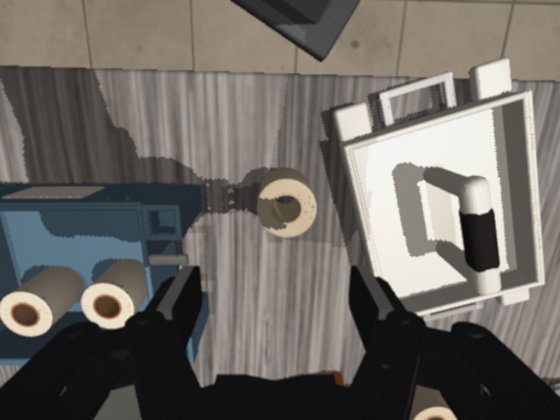

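Emit:
drive_tool(
  increments=[
    [[0.02, 0.056, 0.3, 0, 0, 0, 0.8], [0.02, 0.056, 0.6, 0, 0, 0, 0.8], [0.02, 0.056, 0.92, 0, 0, 0, 0.8], [0.02, 0.056, 0.92, 0, 0, 0, 0.8], [0.02, 0.056, 0.92, 0, 0, 0, 0.8], [0.02, 0.056, 0.92, 0, 0, 0, 0.3], [0.02, 0.056, 0.92, 0, 0, 0, 0.3], [0.02, 0.056, 0.92, 0, 0, 0, 0.3], [0.02, 0.056, 0.92, 0, 0, 0, 0.3], [0.02, 0.056, 0.92, 0, 0, 0, 0.3], [0.02, 0.056, 0, 0, 0, 0, 0.3], [0.02, 0.056, 0, 0, 0, 0, 0.3], [0.02, 0.056, 0, 0, 0, 0, 0.3], [0.02, 0.056, 0, 0, 0, 0, 0.3]],
  ],
)

```text
t: 13.95
position: [0.4033, 0.1818, 0.1607]
tool_rot: [[-0.851, -0.525, 0.003], [-0.525, 0.851, 0.002], [-0.004, 0.0, -1.0]]
contact_force: [-0.3, 0.6, 0.5]
gripper_width: 0.047
gripper_force: 26.1
```

Emit:
drive_tool(
  increments=[
    [[-0.093, -0.76, 0, 0, 0, 0, 0.3], [-0.093, -0.76, 0, 0, 0, 0, 0.3], [-0.093, -0.76, 0, 0, 0, 0, 0.3], [-0.093, -0.76, 0, 0, 0, 0, 0.3]],
  ],
)

```text
t: 14.45
position: [0.4724, 0.0914, 0.1572]
tool_rot: [[-0.851, -0.524, -0.004], [-0.524, 0.851, -0.001], [0.004, 0.001, -1.0]]
contact_force: [-0.3, 0.8, -1.0]
gripper_width: 0.0472
gripper_force: 26.2
```

Emit:
drive_tool(
  increments=[
    [[-0.093, -0.76, 0, 0, 0, 0, 0.3], [-0.093, -0.76, 0, 0, 0, 0, 0.3], [-0.093, -0.76, 0, 0, 0, 0, 0.3], [-0.093, -0.76, 0, 0, 0, 0, 0.3], [-0.093, -0.76, 0, 0, 0, 0, 0.3]],
  ],
)

```text
t: 15.08
position: [0.5446, 0.0046, 0.1585]
tool_rot: [[-0.849, -0.528, -0.002], [-0.528, 0.849, 0.001], [0.001, 0.002, -1.0]]
contact_force: [-0.6, -0.6, -0.3]
gripper_width: 0.0469
gripper_force: 26.3
```

```bash
python3 - <<'E'
from h import *
x,y,p=.5461,.0005,211.6
plan([(x,y,.16,p,.3),(x,y,.027,p,.3,1),(x,y,.027,p,.62,2),(x,y,.2,p,.62)])
# to roll a, rotated: psi 121.6
plan([(.518,.428,.2,121.6,.8,2)],(np.array((x,y,.2)),Rpsi(p)))
E
```

```text
-- call
[0.006, -0.028, -0.01, 0.001, -0.001, 0.002, 0.3] x 1
[0.005, -0.03, 0.876, 0.001, -0.001, 0.002, 0.3] x 4
[0.005, -0.03, 0.876, 0.001, -0.001, 0.002, 0.62] x 3
[0.006, -0.028, -0.277, 0.001, -0.001, 0.002, 0.62] x 4
-- call
[-0.512, 0.97, 0.0, 0.0, 0.0, 0.75, 0.8] x 10
-- call
[0.97, 0.512, 0.0, 0.0, 0.0, 0.0, 0.8] x 4
-- call
[0.586, 0.309, 0.0, 0.0, 0.0, 0.0, 0.8] x 5
```

Emit:
drive_tool(
  increments=[
    [[0, -0.03, 0.3, 0, 0, 0, 0.3], [0, -0.03, 0.6, 0, 0, 0, 0.3], [0, -0.03, 0.87, 0, 0, 0, 0.3], [0, -0.03, 0.87, 0, 0, 0, 0.3], [0, -0.03, 0.87, 0, 0, 0, 0.3], [0, -0.03, 0.87, 0, 0, 0, 0.62], [0, -0.03, 0.87, 0, 0, 0, 0.62], [0, -0.03, 0.87, 0, 0, 0, 0.62], [0, -0.03, -0.28, 0, 0, 0, 0.62], [0, -0.03, -0.28, 0, 0, 0, 0.62], [0, -0.03, -0.28, 0, 0, 0, 0.62], [0, -0.03, -0.28, 0, 0, 0, 0.62]],
  ],
)

```text
t: 16.58
position: [0.5517, 0.0, 0.2065]
tool_rot: [[-0.85, -0.527, 0.011], [-0.527, 0.85, 0.003], [-0.01, -0.003, -1.0]]
contact_force: [0.1, -0.0, -0.1]
gripper_width: 0.0528
gripper_force: 0.0
```

Emit:
drive_tool(
  increments=[
    [[-0.51, 0.97, 0, 0, 0, 0.75, 0.8], [-0.51, 0.97, 0, 0, 0, 0.75, 0.8], [-0.51, 0.97, 0, 0, 0, 0.75, 0.8], [-0.51, 0.97, 0, 0, 0, 0.75, 0.8], [-0.51, 0.97, 0, 0, 0, 0.75, 0.8], [-0.51, 0.97, 0, 0, 0, 0.75, 0.8], [-0.51, 0.97, 0, 0, 0, 0.75, 0.8], [-0.51, 0.97, 0, 0, 0, 0.75, 0.8], [-0.51, 0.97, 0, 0, 0, 0.75, 0.8], [-0.51, 0.97, 0, 0, 0, 0.75, 0.8]],
  ],
)

```text
t: 17.82
position: [0.5354, 0.163, 0.1997]
tool_rot: [[-0.528, 0.849, -0.003], [0.849, 0.528, -0.001], [0.001, -0.003, -1.0]]
contact_force: [-0.3, -1.2, 0.1]
gripper_width: 0.0683
gripper_force: 0.0
```

Emit:
drive_tool(
  increments=[
    [[0.97, 0.51, 0, 0, 0, 0, 0.8], [0.97, 0.51, 0, 0, 0, 0, 0.8], [0.97, 0.51, 0, 0, 0, 0, 0.8], [0.97, 0.51, 0, 0, 0, 0, 0.8]],
  ],
)

```text
t: 18.32
position: [0.5226, 0.3325, 0.1998]
tool_rot: [[-0.535, 0.845, -0.003], [0.845, 0.535, 0.001], [0.003, -0.001, -1.0]]
contact_force: [0.5, -0.9, -0.3]
gripper_width: 0.0686
gripper_force: 0.0
```

Emit:
drive_tool(
  increments=[
    [[0.59, 0.31, 0, 0, 0, 0, 0.8], [0.59, 0.31, 0, 0, 0, 0, 0.8], [0.59, 0.31, 0, 0, 0, 0, 0.8], [0.59, 0.31, 0, 0, 0, 0, 0.8], [0.59, 0.31, 0, 0, 0, 0, 0.8]],
  ],
)

```text
t: 18.95
position: [0.5203, 0.4227, 0.2011]
tool_rot: [[-0.522, 0.853, 0.0], [0.853, 0.522, -0.002], [-0.001, -0.001, -1.0]]
contact_force: [0.6, 1.0, 0.1]
gripper_width: 0.0684
gripper_force: 0.0
```

```bash
python3 - <<'E'
from h import *
j=vision.camera_info("wrist"); s=env.read_state(); im=vision.camera("wrist"); cv2.imwrite("pics/w5.png",im[:,:,::-1])
np.save("w5.npy",j,allow_pickle=True); print(s["position"],s["joint_positions"]); print(proj(j,(.518,.428,.05)),proj(j,(.5623,.3723,.066)),proj(j,(.4805,.4735,.066)))
x,y=.518,.428; p=121.6
plan([(x,y,.1,p,.75),(x,y,.02,p,.75,1),(x,y,.02,p,0.3,4),(x,y,.2,p,.3)])
E
```

```text
[0.52025433 0.42271964 0.20114743] [-1.06054646  0.47111353  0.42269347  1.58765446 -0.20609509  1.1283227
 -0.04088961]
[275.73861693 190.10257934] [284.990063   267.51653537] [265.78916619 125.27068124]
-- call
[0.036, 0.005, 0.676, -0.0, 0.0, -0.001, 0.75] x 3
-- call
[0.0, 0.0, 0.533, 0.0, 0.0, 0.0, 0.75] x 3
[0.0, 0.0, 0.533, 0.0, 0.0, 0.0, 0.3] x 5
[0.0, 0.0, -0.667, 0.0, 0.0, 0.0, 0.3] x 5
```

View pics/w5.png

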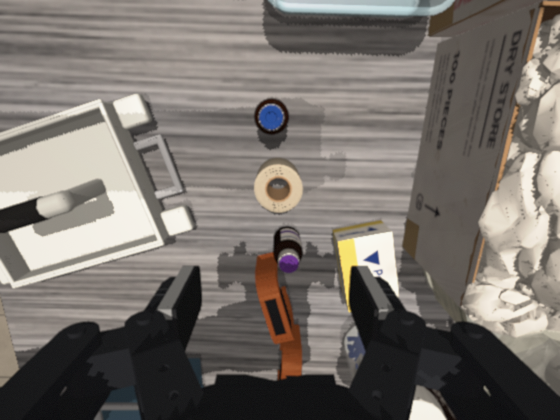

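Emit:
drive_tool(
  increments=[
    [[0.04, 0, 0.3, 0, 0, 0, 0.75], [0.04, 0, 0.68, 0, 0, 0, 0.75], [0.04, 0, 0.68, 0, 0, 0, 0.75], [0.04, 0, 0.68, 0, 0, 0, 0.75]],
  ],
)

```text
t: 19.5
position: [0.5175, 0.4306, 0.1012]
tool_rot: [[-0.524, 0.852, 0.002], [0.852, 0.524, 0.001], [-0.0, 0.002, -1.0]]
contact_force: [0.7, 0.0, 0.5]
gripper_width: 0.0642
gripper_force: 0.0
```

Emit:
drive_tool(
  increments=[
    [[0, 0, 0.53, 0, 0, 0, 0.75], [0, 0, 0.53, 0, 0, 0, 0.75], [0, 0, 0.53, 0, 0, 0, 0.75], [0, 0, 0.53, 0, 0, 0, 0.3], [0, 0, 0.53, 0, 0, 0, 0.3], [0, 0, 0.53, 0, 0, 0, 0.3], [0, 0, 0.53, 0, 0, 0, 0.3], [0, 0, 0.53, 0, 0, 0, 0.3], [0, 0, -0.67, 0, 0, 0, 0.3], [0, 0, -0.67, 0, 0, 0, 0.3], [0, 0, -0.67, 0, 0, 0, 0.3], [0, 0, -0.67, 0, 0, 0, 0.3], [0, 0, -0.67, 0, 0, 0, 0.3]],
  ],
)

```text
t: 21.12
position: [0.5156, 0.4308, 0.2]
tool_rot: [[-0.525, 0.851, -0.0], [0.851, 0.525, 0.0], [0.0, -0.0, -1.0]]
contact_force: [-0.7, 0.1, -0.4]
gripper_width: 0.0449
gripper_force: 26.0
```

```bash
python3 - <<'E'
from h import *
s=env.read_state(); print(s["position"],s["gripper_width"])
j=np.load("w5.npy",allow_pickle=True).item()
print("vials",world(j,271,116,.066),world(j,288,262,.066),"roll",world(j,279,187,.05))
plan([(.5063,.0653,.16,211.6,.3,2)],(np.array((.518,.428,.2)),Rpsi(121.6)))
E
```

```text
[0.515594   0.43075218 0.19997817] 0.04490670988000582
vials [0.48035901 0.4819654  0.066     ] [0.56167789 0.37859208 0.066     ] roll [0.51902478 0.43205047 0.05      ]
-- call
[-0.97, -0.641, 0.128, 0.0, 0.0, -0.75, 0.3] x 10
-- call
[0.641, -0.97, 0.128, 0.0, 0.0, 0.0, 0.3] x 4
-- call
[0.052, -0.079, 0.01, 0.0, 0.0, 0.0, 0.3] x 3
```

Emit:
drive_tool(
  increments=[
    [[-0.97, -0.64, 0, 0, 0, -0.75, 0.3], [-0.97, -0.64, 0, 0, 0, -0.75, 0.3], [-0.97, -0.64, 0, 0, 0, -0.75, 0.3], [-0.97, -0.64, 0, 0, 0, -0.75, 0.3], [-0.97, -0.64, 0, 0, 0, -0.75, 0.3], [-0.97, -0.64, 0, 0, 0, -0.75, 0.3], [-0.97, -0.64, 0, 0, 0, -0.75, 0.3], [-0.97, -0.64, 0, 0, 0, -0.75, 0.3], [-0.97, -0.64, 0, 0, 0, -0.75, 0.3], [-0.97, -0.64, 0, 0, 0, -0.75, 0.3]],
  ],
)

```text
t: 22.38
position: [0.5091, 0.2559, 0.1975]
tool_rot: [[-0.852, -0.524, -0.004], [-0.524, 0.852, -0.002], [0.005, 0.0, -1.0]]
contact_force: [0.1, -0.8, -0.4]
gripper_width: 0.0448
gripper_force: 26.0
```

Emit:
drive_tool(
  increments=[
    [[0.64, -0.97, 0.26, 0, 0, 0, 0.3], [0.64, -0.97, 0.26, 0, 0, 0, 0.3], [0.64, -0.97, 0.26, 0, 0, 0, 0.3], [0.64, -0.97, 0.26, 0, 0, 0, 0.3], [0.64, -0.97, 0.26, 0, 0, 0, 0.3], [0.64, -0.97, 0.26, 0, 0, 0, 0.3]],
  ],
)

```text
t: 23.12
position: [0.5053, 0.0844, 0.1607]
tool_rot: [[-0.85, -0.527, 0.0], [-0.527, 0.85, 0.001], [-0.0, 0.0, -1.0]]
contact_force: [0.6, 1.0, -0.3]
gripper_width: 0.0444
gripper_force: 26.0
```

```bash
python3 - <<'E'
from h import *
s=env.read_state(); print(s["position"],s["gripper_width"])
plan([(.5063,.0653,.16,211.6,.3),(.5063,.0653,.027,211.6,.3,1)])
E
```

```text
[0.50526321 0.08443235 0.16073674] 0.044386488723742255
-- call
[0.061, -0.112, 0.005, 0.0, 0.0, 0.002, 0.3] x 1
[0.062, -0.112, 0.892, 0.0, 0.0, 0.002, 0.3] x 4
```

Emit:
drive_tool(
  increments=[
    [[0.06, -0.11, 0, 0, 0, 0, 0.3], [0.06, -0.11, 0.4, 0, 0, 0, 0.3], [0.06, -0.11, 0.88, 0, 0, 0, 0.3], [0.06, -0.11, 0.88, 0, 0, 0, 0.3], [0.06, -0.11, 0.88, 0, 0, 0, 0.3], [0.06, -0.11, 0.88, 0, 0, 0, 0.3], [0.06, -0.11, 0.88, 0, 0, 0, 0.62], [0.06, -0.11, 0.88, 0, 0, 0, 0.62], [0.06, -0.11, 0.88, 0, 0, 0, 0.62], [0.06, -0.11, -0.3, 0, 0, 0, 0.62], [0.06, -0.11, -0.3, 0, 0, 0, 0.62], [0.06, -0.11, -0.3, 0, 0, 0, 0.62], [0.06, -0.11, -0.3, 0, 0, 0, 0.62]],
  ],
)

```text
t: 24.75
position: [0.5088, 0.0661, 0.2102]
tool_rot: [[-0.85, -0.527, 0.008], [-0.527, 0.85, 0.004], [-0.009, -0.0, -1.0]]
contact_force: [0.2, 0.3, -0.6]
gripper_width: 0.0531
gripper_force: 0.0
```

```bash
python3 - <<'E'
from h import *
im=vision.camera("top"); cv2.imwrite("pics/top1.png",cv2.resize(im[100:340,140:420],None,fx=2.5,fy=2.5,interpolation=cv2.INTER_CUBIC)[:,:,::-1])
s=env.read_state(); print(s["position"],s["gripper_width"])
plan([(.341,.300,.21,229,.6,2)])
E
```

```text
[0.5066648  0.0656559  0.20734768] 0.0525809256425907
-- call
[0.059, 0.97, -0.008, 0.0, 0.002, -0.143, 0.6] x 4
-- call
[-0.224, 0.915, -0.009, 0.0, 0.0, 0.0, 0.6] x 6
```

View pics/top1.png

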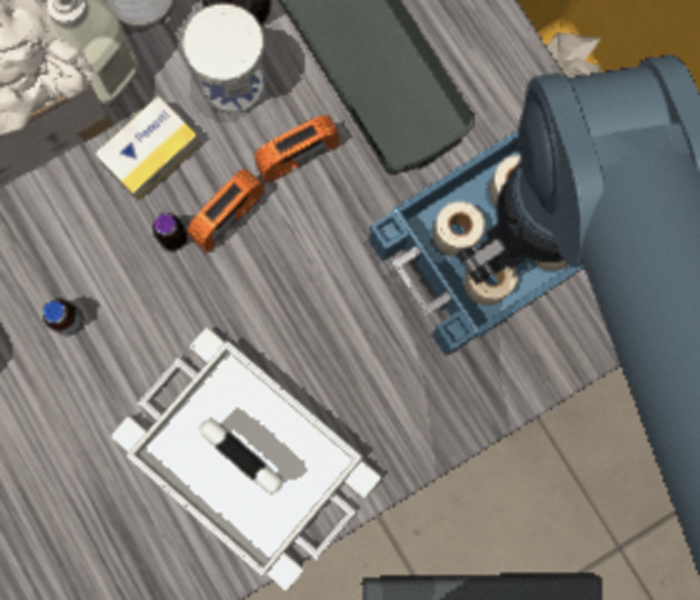

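The rolls are in the lower tray. The top tray's blocks are at (210,347), (130,436), (363,478) and (287,572), with the handle middle at (240,455).

```bash
python3 - <<'E'
from h import *
i=vision.camera_info("top")
c=lambda p:[(a/2.5+140-.3,b/2.5+100-.3) for a,b in p]
k=.0565;m=.0985
# +y towards the robot (229 deg): x axis = y-90 = 139deg
print(fitpose(i,[(k,m),(-k,m),(k,-m),(-k,-m)],c([(287,572),(363,478),(130,436),(210,347)]),[.025]*4))
print(fitpose(i,[(-k,m),(k,m),(-k,-m),(k,-m)],c([(287,572),(363,478),(130,436),(210,347)]),[.025]*4))
print(world(i,*c([(240,455)])[0],.09), [world(i,*q,.09) for q in c([(211,432),(269,482)])])
E
```

```text
(array([0.3415, 0.3005]), np.float64(138.61), [[0.2, -0.0], [1.1, 1.2], [-0.2, 0.4], [-1.0, -1.5]])
(array([0.3415, 0.3005]), np.float64(138.75), [[-84.9, 74.8], [85.7, -73.3], [-84.9, 74.9], [84.0, -76.3]])
[0.34278638 0.30270759 0.09      ] [array([0.36388912, 0.32871811, 0.09      ]), array([0.31825692, 0.27688124, 0.09      ])]
```

Emit:
drive_tool(
  increments=[
    [[0.06, 0.97, 0, 0, 0, -0.143, 0.6], [0.06, 0.97, 0, 0, 0, -0.143, 0.6], [0.06, 0.97, 0, 0, 0, -0.143, 0.6], [0.06, 0.97, 0, 0, 0, -0.143, 0.6]],
  ],
)

```text
t: 25.3
position: [0.4189, 0.1844, 0.2034]
tool_rot: [[-0.654, -0.757, -0.005], [-0.757, 0.654, -0.002], [0.005, 0.002, -1.0]]
contact_force: [-0.0, -0.2, -0.1]
gripper_width: 0.0511
gripper_force: 0.0
```

Emit:
drive_tool(
  increments=[
    [[-0.4, 0.85, 0, 0, 0, 0, 0.6], [-0.4, 0.85, 0, 0, 0, 0, 0.6], [-0.4, 0.85, 0, 0, 0, 0, 0.6], [-0.4, 0.85, 0, 0, 0, 0, 0.6], [-0.4, 0.85, 0, 0, 0, 0, 0.6], [-0.4, 0.85, 0, 0, 0, 0, 0.6]],
  ],
)

```text
t: 26.05
position: [0.367, 0.3096, 0.2055]
tool_rot: [[-0.662, -0.75, -0.0], [-0.75, 0.662, -0.001], [0.001, -0.0, -1.0]]
contact_force: [-0.1, -0.5, 0.2]
gripper_width: 0.0513
gripper_force: 0.0
```

```bash
python3 - <<'E'
from h import *
j=vision.camera_info("wrist"); s=env.read_state(); im=vision.camera("wrist"); cv2.imwrite("pics/w6.png",im[:,:,::-1])
np.save("w6.npy",j,allow_pickle=True); print(s["position"],np.round(s["tool_rot"],3).tolist(),s["joint_positions"]); print(proj(j,(.341,.3,.09)))
plan([(.341,.300,.12,229,.6,2)])
E
```

```text
[0.36699408 0.30963746 0.20547278] [[-0.662, -0.75, -0.0], [-0.75, 0.662, -0.001], [0.001, -0.0, -1.0]] [-0.86835281  0.08771246  0.08522029  2.02482147 -0.00812214  1.03026658
  1.63917888]
[291.37034162 178.07062866]
-- call
[0.164, 0.085, 0.571, -0.0, -0.0, -0.003, 0.6] x 4
```

View pics/w6.png

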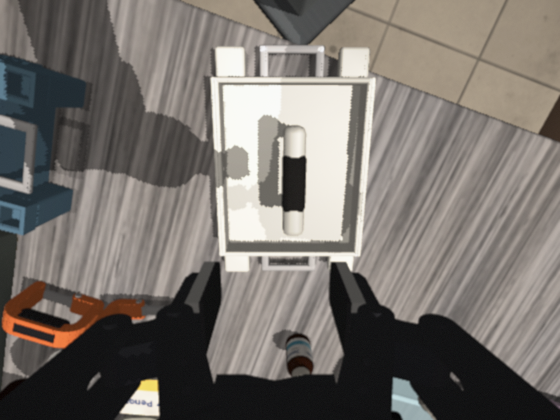

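The handle middle is at (293,181), aligned with the tool, and the fit gives a tray y axis of 228.6°, equal to the tool yaw.

```bash
python3 - <<'E'
from h import *
j=np.load("w6.npy",allow_pickle=True).item()
print(world(j,293,181,.09),[world(j,*q,.025).round(4) for q in [(230,62),(355,61),(237,263),(346,262)]])
plan([(.3415,.3015,.12,228.6,.6,1)])
plan([(.3415,.3015,.062,228.6,.6,2)],(np.array((.3415,.3015,.12)),Rpsi(228.6)))
E
```

```text
[0.34156863 0.30267299 0.09      ] [array([0.3195, 0.1944, 0.025 ]), array([0.2343, 0.2684, 0.025 ]), array([0.452 , 0.3438, 0.025 ]), array([0.3626, 0.421 , 0.025 ])]
-- call
[0.154, 0.089, 0.571, -0.0, -0.0, 0.0, 0.6] x 3
-- call
[0.0, 0.0, 0.387, 0.0, 0.0, 0.0, 0.6] x 4
```

Emit:
drive_tool(
  increments=[
    [[0.154, 0.09, 0.3, 0, 0, 0, 0.6], [0.154, 0.09, 0.57, 0, 0, 0, 0.6], [0.154, 0.09, 0.57, 0, 0, 0, 0.6], [0.154, 0.09, 0.57, 0, 0, 0, 0.6], [0.154, 0.09, 0.75, 0, 0, 0, 0.6], [0.154, 0.09, 0.957, 0, 0, 0, 0.6], [0.154, 0.09, 0.957, 0, 0, 0, 0.6], [0.154, 0.09, 0.957, 0, 0, 0, 0.6], [0.154, 0.09, 0.957, 0, 0, 0, 0.1], [0.154, 0.09, 0.957, 0, 0, 0, 0.1], [0.154, 0.09, 0.957, 0, 0, 0, 0.1], [0.154, 0.09, 0.957, 0, 0, 0, 0.1], [0.154, 0.09, 0.957, 0, 0, 0, 0.1], [0.154, 0.09, 0.957, 0, 0, 0, 0.1], [0.154, 0.09, 0.957, 0, 0, 0, 0.1]],
  ],
  grip_force=90,
)

```text
t: 27.98
position: [0.3415, 0.3043, 0.0636]
tool_rot: [[-0.659, -0.752, 0.002], [-0.752, 0.659, 0.002], [-0.003, 0.0, -1.0]]
contact_force: [-0.3, -1.9, 5.9]
gripper_width: 0.0165
gripper_force: 87.8
```

```bash
python3 - <<'E'
from h import *
s=env.read_state(); print(s["position"],s["gripper_width"],s["gripper_force"],np.round(s["tool_rot"],3).tolist())
E
```

```text
[0.34150153 0.30431067 0.06361361] 0.016471242753970917 87.82613396644592 [[-0.659, -0.752, 0.002], [-0.752, 0.659, 0.002], [-0.003, 0.0, -1.0]]
```

```bash
python3 - <<'E'
from h import *
plan([(.3415,.3043,.21,228.7,.1,1)])
plan([(.5535,.0513,.21,121.75,.1,3)],(np.array((.3415,.3043,.21)),Rpsi(228.7)))
E
```

```text
-- call
[-0.002, -0.0, -0.976, 0.0, 0.001, 0.001, 0.1] x 5
-- call
[0.149, -0.97, 0.0, 0.0, 0.0, 0.891, 0.1] x 12
-- call
[-0.97, 0.14, 0.0, 0.0, 0.0, 0.0, 0.1] x 4
-- call
[-0.237, 0.034, 0.0, 0.0, 0.0, 0.0, 0.1] x 4
```

Emit:
drive_tool(
  increments=[
    [[0, 0, -0.2, 0, 0, 0, 0.1], [0, 0, -0.4, 0, 0, 0, 0.1], [0, 0, -0.6, 0, 0, 0, 0.1], [0, 0, -0.8, 0, 0, 0, 0.1], [0, 0, -0.98, 0, 0, 0, 0.1], [0, 0, -0.98, 0, 0, 0, 0.1], [0, 0, -0.98, 0, 0, 0, 0.1]],
  ],
)

```text
t: 28.85
position: [0.3391, 0.3021, 0.2072]
tool_rot: [[-0.658, -0.753, -0.003], [-0.753, 0.658, -0.003], [0.004, 0.0, -1.0]]
contact_force: [-0.6, -0.0, -5.9]
gripper_width: 0.0167
gripper_force: 89.2
```

Emit:
drive_tool(
  increments=[
    [[0.01, -0.08, 0, 0, 0, 0.07, 0.1], [0.02, -0.16, 0, 0, 0, 0.14, 0.1], [0.04, -0.24, 0, 0, 0, 0.21, 0.1], [0.05, -0.32, 0, 0, 0, 0.28, 0.1], [0.06, -0.4, 0, 0, 0, 0.35, 0.1], [0.07, -0.48, 0, 0, 0, 0.42, 0.1], [0.08, -0.56, 0, 0, 0, 0.49, 0.1], [0.1, -0.64, 0, 0, 0, 0.56, 0.1], [0.11, -0.72, 0, 0, 0, 0.63, 0.1], [0.12, -0.8, 0, 0, 0, 0.7, 0.1], [0.13, -0.88, 0, 0, 0, 0.77, 0.1], [0.14, -0.97, 0, 0, 0, 0.84, 0.1], [0.15, -0.97, 0, 0, 0, 0.891, 0.1], [0.15, -0.97, 0, 0, 0, 0.891, 0.1]],
  ],
)

```text
t: 30.6
position: [0.4336, 0.1896, 0.207]
tool_rot: [[-0.529, 0.849, -0.004], [0.849, 0.529, -0.003], [-0.0, -0.005, -1.0]]
contact_force: [-0.5, 0.6, -4.9]
gripper_width: 0.0165
gripper_force: 89.0
```

Emit:
drive_tool(
  increments=[
    [[-0.25, 0.04, 0, 0, 0, 0, 0.1], [-0.5, 0.07, 0, 0, 0, 0, 0.1], [-0.75, 0.1, 0, 0, 0, 0, 0.1], [-0.97, 0.14, 0, 0, 0, 0, 0.1], [-0.97, 0.14, 0, 0, 0, 0, 0.1], [-0.97, 0.14, 0, 0, 0, 0, 0.1]],
  ],
)

```text
t: 31.35
position: [0.5286, 0.0789, 0.2079]
tool_rot: [[-0.53, 0.848, -0.003], [0.848, 0.53, -0.0], [0.002, -0.003, -1.0]]
contact_force: [-0.4, 0.2, -5.2]
gripper_width: 0.0165
gripper_force: 89.0
```

```bash
python3 - <<'E'
from h import *
s=env.read_state(); print(s["position"],s["gripper_width"],s["contact_force"],np.round(s["tool_rot"],3).tolist(),s["joint_positions"][-1])
plan([(.5535,.0513,.16,121.75,.1,3)])
E
```

```text
[0.52859332 0.07886096 0.20792051] 0.016540609596640294 [-0.36722159  0.17371652 -5.16597629] [[-0.53, 0.848, -0.003], [0.848, 0.53, -0.0], [0.002, -0.003, -1.0]] 0.41190086088610856
-- call
[-0.244, 0.044, 0.319, -0.001, -0.001, 0.002, 0.1] x 5
```

Emit:
drive_tool(
  increments=[
    [[-0.12, 0.02, 0, 0, 0, 0, 0.1], [-0.244, 0.044, 0.1, 0, 0, 0, 0.1], [-0.244, 0.044, 0.25, 0, 0, 0, 0.1], [-0.244, 0.044, 0.38, 0, 0, 0, 0.1], [-0.244, 0.044, 0.38, 0, 0, 0, 0.1], [-0.244, 0.044, 0.38, 0, 0, 0, 0.1], [-0.244, 0.044, 0.38, 0, 0, 0, 0.1]],
  ],
)

```text
t: 32.22
position: [0.5556, 0.0512, 0.1534]
tool_rot: [[-0.529, 0.849, 0.002], [0.849, 0.529, 0.001], [-0.001, 0.002, -1.0]]
contact_force: [-0.8, 0.8, -5.5]
gripper_width: 0.0163
gripper_force: 88.9
```

```bash
python3 - <<'E'
from h import *
s=env.read_state(); print(s["position"],s["contact_force"],np.round(s["tool_rot"],3).tolist())
w=vision.camera("wrist"); sc=vision.camera("scene"); t=vision.camera("top")
r=lambda im,f: cv2.resize(im,None,fx=f,fy=f,interpolation=cv2.INTER_CUBIC)
i=vision.camera_info("scene"); c=proj(i,(.5535,.0513,.09)).astype(int); print(c)
a=r(sc[c[1]-55:c[1]+65,c[0]-80:c[0]+80],5)[:300*2, :800]
a=cv2.resize(a,(800,600))
cv2.imwrite("pics/m1.png",a[:,:,::-1])
j=vision.camera_info("wrist"); np.save("w7.npy",j,allow_pickle=True); cv2.imwrite("pics/w7.png",w[:,:,::-1]); cv2.imwrite("pics/top2.png",t[:,:,::-1])
m=np.zeros((600,800,3),np.uint8); m[:420,:400]=cv2.resize(w[:,:],(560,420))[:,80:480]; m[:300,400:]=cv2.resize(a,(400,300))
m[300:,400:]=cv2.resize(t[120:270,260:460],(400,300)); cv2.imwrite("pics/m1.png",m[:,:,::-1])
E
```

```text
[0.55561007 0.0512208  0.15342542] [-0.79112828  0.84238672 -5.5040751 ] [[-0.529, 0.849, 0.002], [0.849, 0.529, 0.001], [-0.001, 0.002, -1.0]]
[347 191]
```

View pics/m1.png

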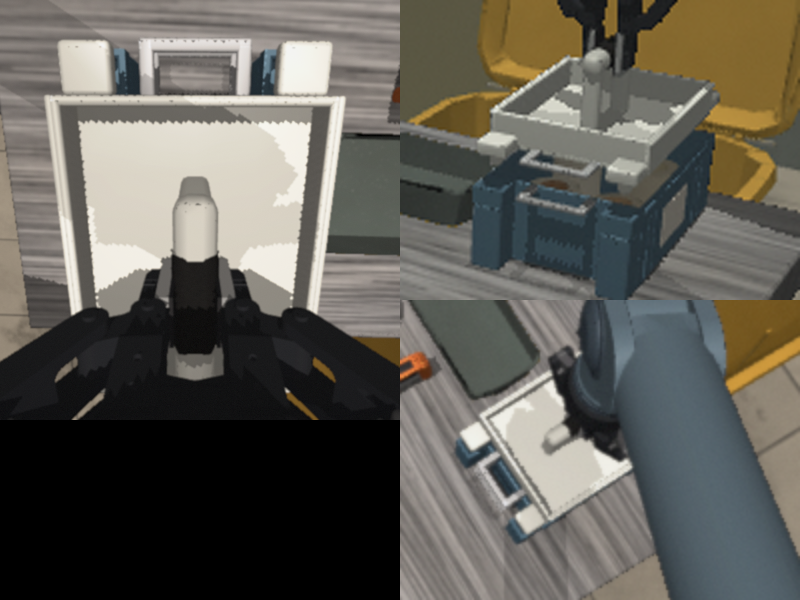

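```bash
python3 - <<'E'
from h import *
j=np.load("w7.npy",allow_pickle=True).item(); im=cv2.imread("pics/w7.png")
print(im[36:100,270:281].mean((1)).astype(int).tolist())
th=np.radians(31.75); Rb=np.array([[np.cos(th),-np.sin(th)],[np.sin(th),np.cos(th)]])
for c,zt in (((.5535,.0513),.074),((.5556,.0512),.1063)):
  for y in (.085,.1075,.1145):
    w=Rb@np.array([0,y])+np.array(c); print(zt,y,proj(j,(*w,zt)).round(1))
for x in(-.030,-.022,.022,.03,-.043,.043):
    w=Rb@np.array([x,.111])+np.array((.5535,.0513)); print(x,proj(j,(*w,.074)).round(1))
print("row 62 / row 90 profile"); 
for r in (62,85): print(r,im[r,180:370].mean(1).astype(int).tolist())
E
```

```text
[[154, 159, 167], [152, 157, 164], [171, 175, 181], [194, 198, 204], [196, 200, 204], [201, 205, 210], [214, 217, 223], [218, 221, 226], [217, 220, 224], [213, 218, 222], [209, 213, 219], [204, 208, 216], [197, 202, 208], [180, 184, 190], [148, 151, 156], [112, 115, 119], [113, 116, 120], [142, 145, 150], [148, 150, 155], [129, 132, 136], [104, 106, 109], [89, 92, 95], [97, 100, 105], [103, 107, 112], [103, 107, 112], [100, 104, 109], [98, 102, 107], [97, 101, 106], [98, 102, 107], [99, 103, 109], [105, 108, 114], [112, 117, 123], [118, 123, 129], [121, 126, 132], [122, 126, 132], [123, 127, 134], [129, 133, 140], [137, 143, 150], [146, 152, 160], [148, 154, 162], [141, 147, 154], [131, 136, 143], [125, 129, 136], [128, 132, 139], [135, 140, 147], [142, 147, 155], [143, 149, 157], [142, 148, 156], [141, 147, 154], [138, 144, 151], [134, 139, 147], [129, 134, 142], [122, 127, 134], [112, 116, 123], [98, 102, 107], [87, 90, 95], [82, 84, 89], [75, 78, 82], [83, 88, 92], [136, 146, 151], [192, 206, 213], [216, 227, 231], [223, 233, 237], [230, 239, 242]]
0.074 0.085 [272.9  93.2]
0.074 
[... 1347 characters left out ...]
, 165, 168, 169, 171, 173, 176, 178, 178, 176, 159, 136, 102, 80, 75, 75, 74, 86, 108, 118, 120, 120, 119, 119, 120, 120, 119, 119, 120, 121, 123, 124, 125, 126, 131, 136, 140, 143, 143, 142, 141, 141, 140, 140, 140, 140, 139, 140, 141, 141, 142, 145, 147, 148, 147, 146, 145, 144, 142, 140, 139, 139, 139, 139, 137, 137, 137, 136, 136, 137, 135, 135, 135, 135, 134, 135, 135, 136, 134, 128, 119, 113, 113, 114, 113, 111, 107, 109, 115, 98, 83, 78, 80, 99, 143, 183, 213, 220, 218, 215, 213, 211, 210, 208, 204, 196, 179, 150, 100, 54, 40, 42, 43, 43, 43, 43, 42, 42, 42, 48, 69, 74, 63, 53, 52, 52, 49, 47, 49, 51, 53, 63, 78, 88, 98, 121, 155, 188, 210, 220, 227, 235, 240, 241, 241, 241, 240, 241]
```

Laterally the blocks and posts are centred within about 0.5 mm. Along y the tray needs about +2 mm.

Emit:
drive_tool(
  increments=[
    [[0.013, 0, 0.03, 0, 0, 0, 0.1], [0.013, 0, 0.06, 0, 0, 0, 0.1], [0.013, 0, 0.09, 0, 0, 0, 0.1], [0.013, 0, 0.12, 0, 0, 0, 0.1], [0.013, 0, 0.14, 0, 0, 0, 0.1], [0.013, 0, 0.14, 0, 0, 0, 0.1]],
  ],
)

```text
t: 33.12
position: [0.5534, 0.0522, 0.1308]
tool_rot: [[-0.528, 0.849, -0.001], [0.849, 0.528, -0.0], [0.0, -0.001, -1.0]]
contact_force: [0.7, 0.6, -4.3]
gripper_width: 0.0163
gripper_force: 89.0
```

Emit:
drive_tool(
  increments=[
    [[0, 0, 0.015, 0, 0, 0, 0.1], [0, 0, 0.03, 0, 0, 0, 0.1], [0, 0, 0.045, 0, 0, 0, 0.1], [0, 0, 0.045, 0, 0, 0, 0.1], [0, 0, 0.045, 0, 0, 0, 0.1]],
  ],
)

```text
t: 33.75
position: [0.5537, 0.0522, 0.1261]
tool_rot: [[-0.528, 0.849, -0.001], [0.849, 0.528, 0.001], [0.001, -0.0, -1.0]]
contact_force: [-4.5, -0.5, 5.3]
gripper_width: 0.0166
gripper_force: 90.5
```

Emit:
drive_tool(
  increments=[
    [[0, 0, 0.015, 0, 0, 0, 0.1], [0, 0, 0.015, 0, 0, 0, 0.1], [0, 0, 0.015, 0, 0, 0, 0.1], [0, 0, 0, 0, 0, 0, 0.4], [0, 0, 0, 0, 0, 0, 0.5], [0, 0, 0, 0, 0, 0, 0.5], [0, 0, -0.3, 0, 0, 0, 0.5], [0, 0, -0.6, 0, 0, 0, 0.5], [0, 0, -0.6, 0, 0, 0, 0.5], [0, 0, -0.6, 0, 0, 0, 0.5]],
  ],
)

```text
t: 35.0
position: [0.5533, 0.0523, 0.2139]
tool_rot: [[-0.528, 0.849, -0.001], [0.849, 0.528, -0.0], [0.0, -0.001, -1.0]]
contact_force: [0.4, 0.4, -0.1]
gripper_width: 0.043
gripper_force: 0.0
```

```bash
python3 - <<'E'
from h import *
s=env.read_state(); print(s["position"],s["contact_force"],s["joint_positions"])
j=vision.camera_info("wrist"); np.save("w8.npy",j,allow_pickle=True); w=vision.camera("wrist"); cv2.imwrite("pics/w8.png",w[:,:,::-1])
t=vision.camera("top"); cv2.imwrite("pics/top3.png",t[:,:,::-1])
sc=vision.camera("scene")
m=np.zeros((600,800,3),np.uint8); m[:330,:400]=w[0:330,80:480]
m[:300,400:]=cv2.resize(sc[136:256,267:427],(400,300),interpolation=cv2.INTER_CUBIC)
m[300:,400:]=cv2.resize(t[130:230,200:333],(400,300),interpolation=cv2.INTER_CUBIC)
m[330:,:400]=cv2.resize(sc[160:270,150:313],(400,270),interpolation=cv2.INTER_CUBIC)
cv2.imwrite("pics/m2.png",m[:,:,::-1])
E
```

```text
[0.55329456 0.05233782 0.21387024] [ 0.35366815  0.35357949 -0.08007475] [-0.53680772  0.23184799  0.42163686  1.86160545 -0.10740311  1.07111024
  0.48325114]
```

View pics/m2.png

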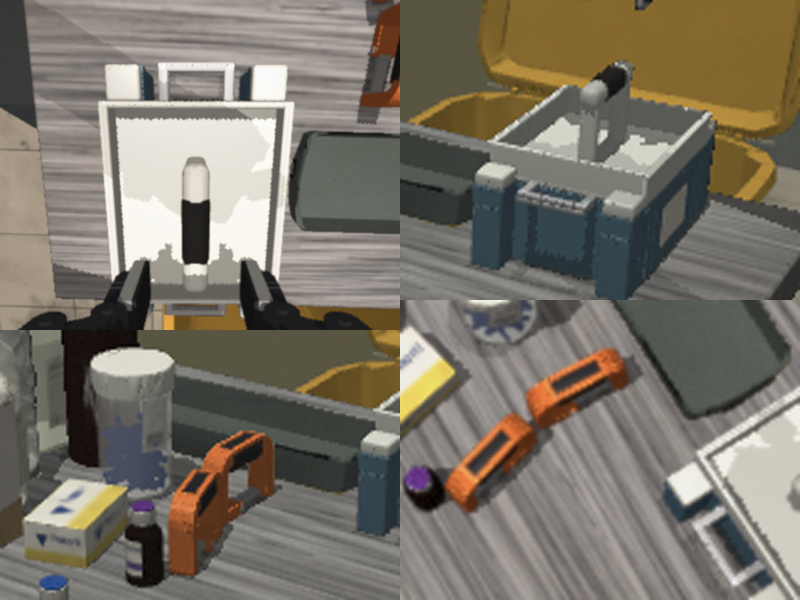

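The top tray is seated, with its blocks resting on the posts. Next I need to find which end of each hook is the nose, which is the end with the grey steel gate.

```bash
python3 - <<'E'
from h import *
i=vision.camera_info("scene"); sc=cv2.imread("pics/scene0.png")
for p in [(.602,.295,0),(.548,.342,0),(.652,.216,0),(.616,.279,0)]: print(proj(i,p).round(1), proj(i,p[:2]+(.066,)).round(1))
w1=cv2.imread("pics/w1.png");w2=cv2.imread("pics/w2.png");w8=cv2.imread("pics/w8.png")
R=lambda im,w,h:cv2.resize(im,(w,h),interpolation=cv2.INTER_CUBIC)
m=np.zeros((600,800,3),np.uint8)
m[:300,:400]=R(sc[193:268,210:270],400,300) if 0 else R(sc[195:262,203:293],400,300)
m[:300,400:]=R(w1[225:330,135:335][:,:],400,300)
m[300:,:400]=R(w2[275:395,300:540],400,300)
m[300:,400:]=R(w8[0:150,400:560],400,300)
cv2.imwrite("pics/m3.png",m)
E
```

```text
[236.9 243.3] [236.7 214.7]
[227.8 259.5] [227.4 229.5]
[258.6 226.7] [258.9 199.5]
[240.7 239.1] [240.6 210.8]
```

View pics/m3.png

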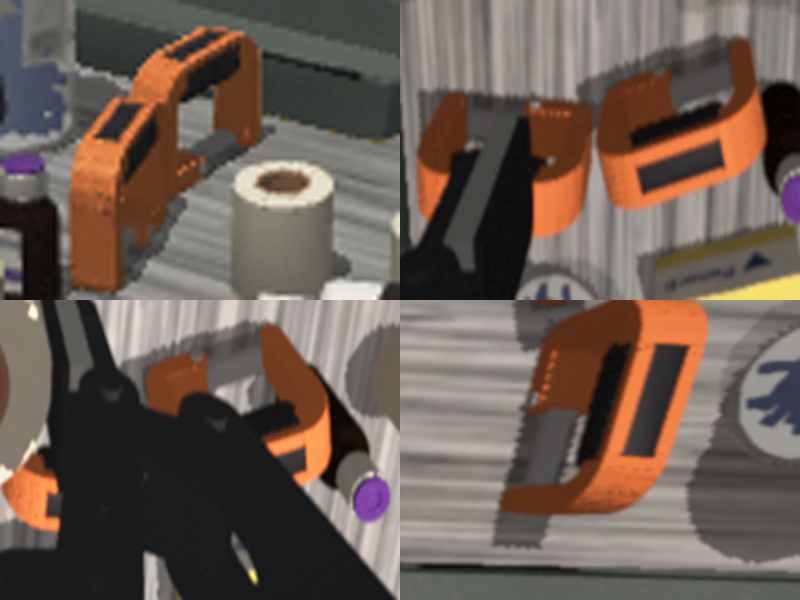

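Hook 2 (far one): orange bar at its near end and grey gate at the far end, so its nose is at (.652,.216). Hook 1: the gate is at the violet-vial end, so its nose is at (.548,.342).

```bash
python3 - <<'E'
from h import *
i=vision.camera_info("top"); im=cv2.imread("pics/top3.png").astype(int)
b,g,r=im[...,0],im[...,1],im[...,2]
m=((r>150)&(r-b>90)&(g<150)).astype(np.uint8); m[:,:215]=0; m[:,285:]=0; m[:140]=0; m[205:]=0
m=cv2.morphologyEx(m,cv2.MORPH_CLOSE,np.ones((3,3)))
n,l,st,c=cv2.connectedComponentsWithStats(m); print(st[1:].tolist())
print("jar",world(i,229,112,.127),world(i,230,119,.127))
# model fit: project top spine rectangle + sides? use black label centroid on spine top
k=((r+g+b)<130).astype(np.uint8)
for a in range(1,n):
    x,y,w,h,A=st[a]
    if A<60: continue
    ys,xs=np.nonzero(l==a); W=np.array([world(i,u,v,.066)[:2] for u,v in zip(xs,ys)])
    e=np.linalg.svd(W-W.mean(0))[2][0]; t=(W-W.mean(0))@e
    print("orange",W.mean(0).round(4),np.degrees(np.arctan2(e[1],e[0])).round(1),"len",np.ptp(t).round(4))
    sub=k[y:y+h,x:x+w]; nn,ll,ss,cc=cv2.connectedComponentsWithStats(sub); 
    for q in range(1,nn):
        if ss[q][4]>15:
            ys,xs=np.nonzero(ll==q); P=np.array([world(i,u+x,v+y,.066)[:2] for u,v in zip(xs,ys)]); e=np.linalg.svd(P-P.mean(0))[2][0]
            print("  label",ss[q][4],P.mean(0).round(4),np.degrees(np.arctan2(e[1],e[0])).round(1),np.ptp((P-P.mean(0))@e).round(3))
E
```

```text
[[242, 146, 32, 23, 212], [257, 166, 1, 1, 1], [216, 168, 27, 29, 213]]
jar [0.72947852 0.31257559 0.127     ] [0.71257057 0.31037042 0.127     ]
orange [0.6401 0.2521] 118.9 len 0.0803
  label 21 [0.6295 0.2445] 119.2 0.042
orange [0.5788 0.321 ] 136.6 len 0.0784
  label 20 [0.5726 0.3087] 134.2 0.037
```

```bash
python3 - <<'E'
from h import *
i=vision.camera_info("top"); im=cv2.imread("pics/top3.png").astype(int)
b,g,r=im[...,0],im[...,1],im[...,2]
m=((r>110)&(r-b>60)&(g<160)).astype(np.uint8); m[:,:213]=0; m[:,285:]=0; m[:140]=0; m[205:]=0
n,l,st,c=cv2.connectedComponentsWithStats(m)
for a in range(1,n):
    if st[a][4]<60: continue
    ys,xs=np.nonzero(l==a); W=np.array([world(i,u,v,.066)[:2] for u,v in zip(xs,ys)])
    e=np.linalg.svd(W-W.mean(0))[2][0]; e*=np.sign(e[1]); nn=np.array([e[1],-e[0]]); nn*=np.sign(nn[0])
    t=W@e; q=W@nn; 
    far=np.percentile(q,99)+.0005; ctr=e*(t.min()+t.max())/2+nn*(far-.011)
    print(st[a].tolist(),np.degrees(np.arctan2(e[1],e[0])).round(1),np.ptp(t),np.ptp(q),ctr.round(4))
plan([(.639,.256,.2,120,.6,2)])
E
```

```text
[242, 146, 32, 25, 245] 119.3 0.08372811173965367 0.02752032698462803 [0.6415 0.2521]
[215, 168, 29, 32, 258] 138.1 0.08439051729129887 0.02666424138716994 [0.5796 0.3214]
-- call
[0.681, 0.97, 0.065, -0.002, -0.0, 0.016, 0.6] x 4
-- call
[0.175, 0.233, 0.017, 0.0, 0.0, 0.0, 0.6] x 3
```

Emit:
drive_tool(
  increments=[
    [[0.68, 0.97, 0.065, 0, 0, 0.02, 0.5], [0.68, 0.97, 0.065, 0, 0, 0.02, 0.5], [0.68, 0.97, 0.065, 0, 0, 0.02, 0.5], [0.68, 0.97, 0.065, 0, 0, 0.02, 0.5], [0.68, 0.97, 0.065, 0, 0, 0.02, 0.5]],
  ],
)

```text
t: 35.78
position: [0.6225, 0.2149, 0.2029]
tool_rot: [[-0.493, 0.87, -0.003], [0.87, 0.493, -0.003], [-0.001, -0.004, -1.0]]
contact_force: [0.3, -1.5, 0.3]
gripper_width: 0.0428
gripper_force: 0.0
```

Emit:
drive_tool(
  increments=[
    [[0.08, 0.26, 0.3, 0, 0, 0, 0.5], [0.08, 0.26, 0.3, 0, 0, 0, 0.5], [0.08, 0.26, 0.3, 0, 0, 0, 0.5], [0.08, 0.26, 0.3, 0, 0, 0, 0.5], [0.08, 0.26, 0.3, 0, 0, 0, 0.5]],
  ],
)

```text
t: 36.4
position: [0.6523, 0.2444, 0.1623]
tool_rot: [[-0.491, 0.871, 0.003], [0.871, 0.491, 0.001], [-0.0, 0.004, -1.0]]
contact_force: [-0.5, 0.8, 1.0]
gripper_width: 0.0425
gripper_force: 0.0
```

```bash
cat >> h.py <<'E'
def hookfind(j,im,z=.066,roi=None):
    """orange mask seen from the wrist camera, extents in the plane z"""
    r,g,b=[im[...,k].astype(int) for k in range(3)]
    m=((r>110)&(r-b>60)&(g<170)).astype(np.uint8)
    n,l,st,c=cv2.connectedComponentsWithStats(m); out=[]
    for a in range(1,n):
        if st[a][4]<600: continue
        ys,xs=np.nonzero(l==a); out.append((st[a].tolist(),xs,ys))
    return out
E
python3 - <<'E'
from h import *
s=env.read_state(); j=vision.camera_info("wrist"); im=vision.camera("wrist"); cv2.imwrite("pics/w9.png",im[:,:,::-1]); np.save("w9.npy",j,allow_pickle=True)
print(s["position"],np.round(s["tool_rot"],3).tolist())
o=np.linalg.inv(j["camera_from_world"])[:3,3]; print("cam",o)
c=np.array([.6415,.256]); 
for th in (119.3,):
    e=np.array([np.cos(np.radians(th)),np.sin(np.radians(th))]); n=np.array([e[1],-e[0]])
    for t in(-.0425,0,.0425):
        for q in (-.011,.011): print(t,q,proj(j,(*(c+e*t+n*q),.066)).round(0),proj(j,(*(c+e*t+n*q),0)).round(0))
for q in hookfind(j,im): print(q[0], "corner cols per row:",[(int(r),int(q[1][q[2]==r].min()),int(q[1][q[2]==r].max())) for r in np.unique(q[2])[::8]])
E
```

```text
[0.65234999 0.24436298 0.16234179] [[-0.491, 0.871, 0.003], [0.871, 0.491, 0.001], [-0.0, 0.004, -1.0]]
cam [0.61462955 0.31066534 0.30599041]
-0.0425 -0.011 [255. 247.] [259. 220.]
-0.0425 0.011 [283. 247.] [281. 220.]
0 -0.011 [255. 195.] [258. 177.]
0 0.011 [284. 195.] [282. 177.]
0.0425 -0.011 [254. 137.] [258. 131.]
0.0425 0.011 [284. 137.] [282. 131.]
[209, 6, 63, 124, 2855] corner cols per row: [(6, 234, 237), (14, 211, 240), (22, 209, 242), (30, 211, 245), (38, 214, 247), (46, 216, 249), (54, 219, 252), (62, 221, 254), (70, 224, 256), (78, 226, 259), (86, 229, 261), (94, 232, 264), (102, 234, 266), (110, 237, 269), (118, 240, 271), (126, 244, 259)]
[255, 139, 29, 105, 2177] corner cols per row: [(139, 259, 281), (147, 256, 283), (155, 256, 283), (163, 256, 283), (171, 255, 283), (179, 255, 283), (187, 255, 283), (195, 255, 282), (203, 255, 282), (211, 255, 282), (219, 255, 281), (227, 255, 281), (235, 255, 280), (243, 271, 279)]
```

The prediction matches the seen hook (columns 255-283, rows 139-244), so I can grasp it.

Emit:
drive_tool(
  increments=[
    [[0.103, -0.025, 0.2, 0, 0, 0, 0.5], [0.103, -0.025, 0.4, 0, 0, 0, 0.5], [0.103, -0.025, 0.6, 0, 0, 0, 0.5], [0.103, -0.025, 0.75, 0, 0, 0, 0.5], [0.103, -0.025, 0.84, 0, 0, 0, 0.5], [0.103, -0.025, 0.84, 0, 0, 0, 0.5], [0.103, -0.025, 0.84, 0, 0, 0, 0.15], [0.103, -0.025, 0.84, 0, 0, 0, 0.15], [0.103, -0.025, 0.84, 0, 0, 0, 0.15], [0.103, -0.025, 0.84, 0, 0, 0, 0.15], [0.103, -0.025, 0.84, 0, 0, 0, 0.15]],
  ],
  grip_force=60,
)

```text
t: 37.83
position: [0.6417, 0.2573, 0.0351]
tool_rot: [[-0.492, 0.87, 0.002], [0.87, 0.492, 0.001], [-0.0, 0.003, -1.0]]
contact_force: [-0.4, 0.7, 6.2]
gripper_width: 0.0213
gripper_force: 59.2
```

```bash
python3 - <<'E'
from h import *
s=env.read_state(); print(s["position"],s["gripper_width"],s["gripper_force"],np.round(s["tool_rot"],3).tolist(),s["contact_force"])
plan([(*s["position"][:2],.15,119.4,.15)])
plan([(.4825,.167,.15,121.75,.15,2)],(np.array([*s["position"][:2],.15]),Rpsi(119.4)))
E
```

```text
[0.64174066 0.25732635 0.03512755] 0.021330994150338362 59.22549068927765 [[-0.492, 0.87, 0.002], [0.87, 0.492, 0.001], [-0.0, 0.003, -1.0]] [-0.42456737  0.69412153  6.18818358]
-- call
[-0.0, 0.002, -0.766, 0.001, 0.0, 0.001, 0.15] x 3
-- call
[-0.003, -0.97, 0.0, 0.0, 0.0, -0.02, 0.15] x 4
-- call
[0.01, -0.25, 0.0, 0.0, 0.0, 0.0, 0.15] x 3
```

Emit:
drive_tool(
  increments=[
    [[0, 0, -0.2, 0, 0, 0, 0.15], [0, 0, -0.5, 0, 0, 0, 0.15], [0, 0, -0.77, 0, 0, 0, 0.15], [0, 0, -0.77, 0, 0, 0, 0.15]],
  ],
)

```text
t: 38.33
position: [0.6431, 0.2579, 0.1532]
tool_rot: [[-0.492, 0.87, 0.007], [0.87, 0.492, 0.003], [-0.0, 0.008, -1.0]]
contact_force: [0.7, -0.3, -0.3]
gripper_width: 0.0211
gripper_force: 58.8
```

Emit:
drive_tool(
  increments=[
    [[0, -0.3, 0, 0, 0, -0.01, 0.15], [0, -0.6, 0, 0, 0, -0.02, 0.15], [0, -0.9, 0, 0, 0, -0.02, 0.15], [0, -0.97, 0, 0, 0, -0.02, 0.15], [0, -0.97, 0, 0, 0, -0.02, 0.15], [0, -0.97, 0, 0, 0, -0.02, 0.15]],
  ],
)

```text
t: 39.08
position: [0.5149, 0.1864, 0.1491]
tool_rot: [[-0.529, 0.849, 0.001], [0.849, 0.529, 0.0], [-0.0, 0.001, -1.0]]
contact_force: [0.4, 0.5, -1.4]
gripper_width: 0.021
gripper_force: 59.0
```

```bash
python3 - <<'E'
from h import *
s=env.read_state(); j=vision.camera_info("wrist"); im=vision.camera("wrist"); cv2.imwrite("pics/w10.png",im[:,:,::-1]); np.save("w10.npy",j,allow_pickle=True)
p=np.array(s["position"]); R=np.array(s["tool_rot"]); print(p,R.round(3).tolist(),s["contact_force"])
# held-hook model: tool x = -hook x, TCP at hook z 35
for off in (0,):
    for hx in (-.0425,.0425):
        for q in (-.011,.011): print(hx,q,proj(j,p+R@np.array([-hx+off,q,-(.066-.035)])).round(1),proj(j,p+R@np.array([-hx+off,q,.029])).round(1))
for q in hookfind(j,im): print(q[0], [(int(r),int(q[1][q[2]==r].min()),int(q[1][q[2]==r].max())) for r in np.unique(q[2])[::8]])
plan([(.4825,.167,.15,121.75,.15,2)])
E
```

```text
[0.51494932 0.18636477 0.14914404] [[-0.529, 0.849, 0.001], [0.849, 0.529, 0.0], [-0.0, 0.001, -1.0]] [ 0.40874607  0.54097116 -1.41833817]
-0.0425 -0.011 [243.6 208.8] [253.9 176.4]
-0.0425 0.011 [305.2 208.8] [295.3 176.4]
0.0425 -0.011 [249.1 396.1] [256.5 314.3]
0.0425 0.011 [299.7 396.1] [292.6 314.3]
[411, 38, 79, 127, 4333] [(38, 464, 469), (46, 435, 479), (54, 416, 483), (62, 448, 485), (70, 450, 486), (78, 452, 486), (86, 452, 487), (94, 453, 487), (102, 454, 487), (110, 455, 489), (118, 421, 489), (126, 421, 489), (134, 423, 489), (142, 422, 488), (150, 423, 486), (158, 427, 478)]
[247, 190, 57, 190, 6501] [(190, 256, 287), (198, 253, 296), (206, 252, 298), (214, 250, 300), (222, 249, 301), (230, 249, 302), (238, 249, 302), (246, 248, 302), (254, 248, 303), (262, 248, 303), (270, 248, 303), (278, 248, 302), (286, 248, 302), (294, 248, 301), (302, 248, 301), (310, 249, 301), (318, 250, 300), (326, 250, 299), (334, 250, 299), (342, 250, 299), (350, 250, 298), (358, 250, 298), (366, 250, 298), (374, 250, 298)]
-- call
[0.005, -0.253, -0.005, 0.001, 0.0, 0.002, 0.15] x 3
```

```bash
python3 - <<'E'
from h import *
plan([(.4832,.1650,.15,121.75,.15,2),(.4832,.1650,.122,121.75,.15,2)])
# check tray pose from w8: upper tab crossbar / opening rows on tray axis
j=np.load("w8.npy",allow_pickle=True).item(); im=cv2.imread("pics/w8.png")
c=np.array((.5537,.0510)); th=np.radians(31.75); X=np.array([np.cos(th),np.sin(th)]); Y=np.array([-X[1],X[0]])
for y in(.085,.1075,.1145): print(y,proj(j,(*(c+Y*y),.0785)).round(1))
u=int(proj(j,(*(c+Y*.11),.0785))[0]); print(u,list(zip(range(50,112),im[50:112,u-3:u+4].mean((1,2)).astype(int).tolist())))
E
```

```text
-- call
[-0.009, -0.256, -0.005, 0.001, 0.0, 0.002, 0.15] x 3
[-0.009, -0.256, 0.181, 0.001, 0.0, 0.002, 0.15] x 3
0.085 [274.7 100.4]
0.1075 [274.8  70. ]
0.1145 [274.8  60.2]
274 [(50, 170), (51, 176), (52, 177), (53, 176), (54, 174), (55, 171), (56, 167), (57, 162), (58, 159), (59, 156), (60, 152), (61, 154), (62, 193), (63, 228), (64, 230), (65, 228), (66, 232), (67, 231), (68, 227), (69, 215), (70, 177), (71, 125), (72, 103), (73, 108), (74, 110), (75, 112), (76, 119), (77, 130), (78, 138), (79, 142), (80, 145), (81, 151), (82, 161), (83, 169), (84, 164), (85, 152), (86, 143), (87, 148), (88, 157), (89, 161), (90, 160), (91, 155), (92, 146), (93, 136), (94, 124), (95, 110), (96, 98), (97, 94), (98, 91), (99, 77), (100, 88), (101, 155), (102, 211), (103, 231), (104, 228), (105, 208), (106, 181), (107, 149), (108, 119), (109, 109), (110, 110), (111, 110)]
```

The tray pose is confirmed to about 0.5 mm (crossbar rows 62-70 against the predicted 60-70). Going above the tab.

Emit:
drive_tool(
  increments=[
    [[-0.01, -0.256, 0, 0, 0, 0, 0.15], [-0.01, -0.256, 0, 0, 0, 0, 0.15], [-0.01, -0.256, 0.1, 0, 0, 0, 0.15], [-0.01, -0.256, 0.19, 0, 0, 0, 0.15], [-0.01, -0.256, 0.19, 0, 0, 0, 0.15], [-0.01, -0.256, 0.19, 0, 0, 0, 0.15], [-0.01, -0.256, 0.19, 0, 0, 0, 0.15]],
  ],
)

```text
t: 40.0
position: [0.4817, 0.1639, 0.1204]
tool_rot: [[-0.528, 0.849, -0.001], [0.849, 0.528, -0.0], [0.0, -0.001, -1.0]]
contact_force: [-0.0, 2.3, -2.2]
gripper_width: 0.0209
gripper_force: 59.3
```

```bash
python3 - <<'E'
from h import *
s=env.read_state(); print(s["position"],s["contact_force"],abs(np.array(s["qd"])).max())
plan([(.4832,.1650,.09,121.75,.15,2),(.4832,.1650,.072,121.75,.15,2)])
E
```

```text
[0.48173897 0.1638704  0.12038043] [-0.01687363  2.27763406 -2.2153548 ] 0.005053699838492609
-- call
[0.001, 0.012, 0.203, -0.0, -0.0, 0.001, 0.15] x 3
[0.001, 0.013, 0.323, -0.0, -0.0, 0.001, 0.15] x 3
```

Emit:
drive_tool(
  increments=[
    [[0, 0.012, 0.04, 0, 0, 0, 0.15], [0, 0.012, 0.08, 0, 0, 0, 0.15], [0, 0.012, 0.12, 0, 0, 0, 0.15], [0, 0.012, 0.16, 0, 0, 0, 0.15], [0, 0.012, 0.16, 0, 0, 0, 0.15]],
  ],
)

```text
t: 40.62
position: [0.4847, 0.1656, 0.0971]
tool_rot: [[-0.529, 0.849, 0.002], [0.849, 0.529, 0.001], [-0.0, 0.003, -1.0]]
contact_force: [-1.2, 3.9, 3.5]
gripper_width: 0.021
gripper_force: 60.2
```

Emit:
drive_tool(
  increments=[
    [[0, 0, 0.03, 0, 0, 0, 0.15], [0, 0, 0.06, 0, 0, 0, 0.15], [0, 0, 0.09, 0, 0, 0, 0.15], [0, 0, 0.12, 0, 0, 0, 0.15], [0, 0, 0.14, 0, 0, 0, 0.15], [0, 0, 0.14, 0, 0, 0, 0.15]],
  ],
)

```text
t: 41.38
position: [0.4845, 0.1656, 0.0761]
tool_rot: [[-0.529, 0.849, 0.002], [0.849, 0.529, 0.001], [-0.0, 0.002, -1.0]]
contact_force: [-1.3, 4.4, 2.2]
gripper_width: 0.0211
gripper_force: 60.1
```

Emit:
drive_tool(
  increments=[
    [[0, 0, 0.015, 0, 0, 0, 0.15], [0, 0, 0.03, 0, 0, 0, 0.15], [0, 0, 0.034, 0, 0, 0, 0.15], [0, 0, 0.034, 0, 0, 0, 0.15], [0, 0, 0.034, 0, 0, 0, 0.15]],
  ],
)

```text
t: 42.0
position: [0.4833, 0.1641, 0.0701]
tool_rot: [[-0.528, 0.849, -0.001], [0.849, 0.528, -0.001], [-0.0, -0.001, -1.0]]
contact_force: [-0.2, 3.0, -2.4]
gripper_width: 0.0213
gripper_force: 59.8
```

The upward load vanished (from +2.2 to −2.4, the free-hanging value), so the gate has snapped shut. Releasing, then heading for hook 1.

Emit:
drive_tool(
  increments=[
    [[0, 0, 0, 0, 0, 0, 0.3], [0, 0, 0, 0, 0, 0, 0.45], [0, 0, 0, 0, 0, 0, 0.45], [0, 0, -0.2, 0, 0, 0, 0.45], [0, 0, -0.5, 0, 0, 0, 0.45], [0, 0, -0.87, 0, 0, 0, 0.45], [0, 0, -0.87, 0, 0, 0, 0.45], [0, 0, -0.87, 0, 0, 0, 0.45]],
  ],
)

```text
t: 43.0
position: [0.4833, 0.1644, 0.2009]
tool_rot: [[-0.528, 0.849, -0.0], [0.849, 0.528, -0.0], [0.0, -0.0, -1.0]]
contact_force: [-0.8, -0.1, 0.3]
gripper_width: 0.0381
gripper_force: 0.0
```

```bash
python3 - <<'E'
from h import *
s=env.read_state(); print(s["position"],s["contact_force"])
w=vision.camera("wrist"); cv2.imwrite("pics/w11.png",w[:,:,::-1]); np.save("w11.npy",vision.camera_info("wrist"),allow_pickle=True)
sc=vision.camera("scene"); cv2.imwrite("pics/sc11.png",sc[:,:,::-1])
i=vision.camera_info("scene")
for n,im,ii in(("w",w,vision.camera_info("wrist")),("s",sc,i)):
    for q in hookfind(ii,im): print(n,q[0])
    r,g,b=[im[...,k].astype(int) for k in range(3)]; mm=((r>90)&(r-b>50)&(g<150)).astype(np.uint8); nn,l,st,c=cv2.connectedComponentsWithStats(mm); print([x.tolist() for x in st[1:] if x[4]>60])
print("expected hook ends in scene",[proj(i,(.5537-.526*y,.0510+.85*y,z)).round(0).tolist() for y in(.0905,.1755) for z in(.0365,.1025)])
plan([(.5796,.3254,.16,138.1,.5,2)])
E
```

```text
[0.4832833  0.16438671 0.20090884] [-0.79548641 -0.06346394  0.28534876]
w [449, 49, 50, 104, 2237]
w [261, 157, 28, 103, 2092]
[[522, 28, 9, 93, 557], [430, 48, 67, 106, 3096], [261, 157, 28, 103, 1855], [382, 398, 40, 22, 616]]
s [298, 54, 142, 135, 10840]
[[270, 42, 180, 175, 13348], [306, 54, 10, 48, 140], [346, 113, 8, 22, 95], [311, 203, 26, 41, 399], [218, 216, 20, 44, 408], [160, 249, 25, 8, 97], [356, 348, 10, 59, 160], [325, 370, 26, 46, 462]]
expected hook ends in scene [[330.0, 229.0], [332.0, 200.0], [313.0, 246.0], [314.0, 215.0]]
-- call
[0.494, 0.97, 0.224, -0.002, -0.0, -0.135, 0.5] x 4
-- call
[0.032, 0.166, 0.035, 0.0, 0.0, 0.0, 0.5] x 3
```

Emit:
drive_tool(
  increments=[
    [[0.5, 0.97, 0, 0, 0, -0.135, 0.5], [0.5, 0.97, 0, 0, 0, -0.135, 0.5], [0.5, 0.97, 0, 0, 0, -0.135, 0.5], [0.5, 0.97, 0, 0, 0, -0.135, 0.5], [0.5, 0.97, 0, 0, 0, -0.135, 0.5]],
  ],
)

```text
t: 43.72
position: [0.5665, 0.3036, 0.199]
tool_rot: [[-0.744, 0.668, -0.003], [0.668, 0.744, -0.003], [0.0, -0.005, -1.0]]
contact_force: [-0.5, -1.0, -0.4]
gripper_width: 0.0427
gripper_force: 0.0
```

Emit:
drive_tool(
  increments=[
    [[0.03, 0.17, 0.27, 0, 0, 0, 0.5], [0.03, 0.17, 0.27, 0, 0, 0, 0.5], [0.03, 0.17, 0.27, 0, 0, 0, 0.5], [0.03, 0.17, 0.27, 0, 0, 0, 0.5], [0.03, 0.17, 0.27, 0, 0, 0, 0.5]],
  ],
)

```text
t: 44.35
position: [0.5819, 0.3268, 0.1623]
tool_rot: [[-0.744, 0.669, 0.002], [0.669, 0.744, 0.001], [-0.001, 0.002, -1.0]]
contact_force: [-0.9, 0.5, -0.4]
gripper_width: 0.043
gripper_force: 0.0
```

```bash
python3 - <<'E'
from h import *
s=env.read_state(); j=vision.camera_info("wrist"); im=vision.camera("wrist"); cv2.imwrite("pics/w12.png",im[:,:,::-1])
print(s["position"],np.round(s["tool_rot"],3).tolist())
c=np.array([.5796,.3254]); th=np.radians(138.1); e=np.array([np.cos(th),np.sin(th)]); n=np.array([e[1],-e[0]])
for t in(-.0425,0,.0425):
    for q in (-.011,.011): print(t,q,proj(j,(*(c+e*t+n*q),.066)).round(0))
for q in hookfind(j,im): print(q[0],[(int(r),int(q[1][q[2]==r].min()),int(q[1][q[2]==r].max())) for r in np.unique(q[2])[::10]])
plan([(*c,.036,138.1,.5,2)])
E
```

```text
[0.58191651 0.32676723 0.16233853] [[-0.744, 0.669, 0.002], [0.669, 0.744, 0.001], [-0.001, 0.002, -1.0]]
-0.0425 -0.011 [258. 264.]
-0.0425 0.011 [285. 264.]
0 -0.011 [257. 213.]
0 0.011 [285. 213.]
0.0425 -0.011 [256. 157.]
0.0425 0.011 [286. 157.]
[256, 154, 30, 106, 2281] [(154, 261, 282), (164, 258, 285), (174, 257, 285), (184, 257, 285), (194, 256, 284), (204, 257, 284), (214, 256, 284), (224, 256, 283), (234, 256, 283), (244, 256, 283), (254, 257, 282)]
[0, 205, 75, 119, 2651] [(205, 48, 49), (215, 22, 67), (225, 6, 47), (235, 0, 36), (245, 0, 30), (255, 0, 26), (265, 15, 24), (275, 14, 23), (285, 13, 22), (295, 12, 21), (305, 11, 20), (315, 0, 19)]
-- call
[0.004, -0.019, 0.84, 0.001, 0.0, -0.0, 0.5] x 5
```

Emit:
drive_tool(
  increments=[
    [[0.025, -0.018, 0.2, 0, 0, 0, 0.5], [0.025, -0.018, 0.4, 0, 0, 0, 0.5], [0.025, -0.018, 0.6, 0, 0, 0, 0.5], [0.025, -0.018, 0.75, 0, 0, 0, 0.5], [0.025, -0.018, 0.84, 0, 0, 0, 0.5], [0.025, -0.018, 0.84, 0, 0, 0, 0.5], [0.025, -0.018, 0.84, 0, 0, 0, 0.15], [0.025, -0.018, 0.84, 0, 0, 0, 0.15], [0.025, -0.018, 0.84, 0, 0, 0, 0.15], [0.025, -0.018, 0.84, 0, 0, 0, 0.15], [0.025, -0.018, 0.84, 0, 0, 0, 0.15]],
  ],
)

```text
t: 45.78
position: [0.5776, 0.3284, 0.036]
tool_rot: [[-0.744, 0.668, 0.002], [0.668, 0.744, 0.001], [-0.001, 0.002, -1.0]]
contact_force: [0.3, 0.2, 5.7]
gripper_width: 0.0213
gripper_force: 59.4
```

Emit:
drive_tool(
  increments=[
    [[0, 0, -0.2, 0, 0, 0, 0.15], [0, 0, -0.5, 0, 0, 0, 0.15], [0, 0, -0.9, 0, 0, 0, 0.15], [0, 0, -0.98, 0, 0, 0, 0.15], [0, 0, -0.98, 0, 0, 0, 0.15], [0, 0, -0.98, 0, 0, 0, 0.15]],
  ],
)

```text
t: 46.52
position: [0.5745, 0.3268, 0.1785]
tool_rot: [[-0.744, 0.668, -0.005], [0.668, 0.744, -0.003], [0.002, -0.006, -1.0]]
contact_force: [-0.1, -0.7, -1.0]
gripper_width: 0.021
gripper_force: 58.9
```

```bash
python3 - <<'E'
from h import *
s=env.read_state(); p=np.array(s["position"]); print(p)
# go round the -x side? straight line to the far end, high
plan([(.70,.13,.185,121.75,.15,1),(.6242,-.063,.185,121.75,.15,2)])
E
```

```text
[0.57451391 0.32680597 0.17845972]
-- call
[-0.97, -0.271, -0.028, -0.003, -0.0, 0.136, 0.15] x 4
-- call
[-0.549, 0.007, -0.015, 0.0, 0.0, 0.0, 0.15] x 3
-- call
[-0.726, -0.97, 0.0, 0.0, 0.0, 0.0, 0.15] x 5
-- call
[-0.102, -0.137, 0.0, 0.0, 0.0, 0.0, 0.15] x 3
```

```bash
python3 - <<'E'
from h import *
plan([(.6242,-.063,.205,121.75,.15,2)])
E
```

```text
-- call
[-0.97, -0.839, -0.083, -0.003, -0.0, 0.136, 0.15] x 5
-- call
[-0.97, -0.442, -0.072, 0.0, 0.0, 0.0, 0.15] x 4
-- call
[-0.247, -0.113, -0.018, 0.0, 0.0, 0.0, 0.15] x 3
```

Emit:
drive_tool(
  increments=[
    [[0, 0, -0.18, 0, 0, 0, 0.15], [-0.3, -0.25, -0.18, 0, 0, 0.04, 0.15], [-0.6, -0.5, -0.18, 0, 0, 0.08, 0.15], [-0.85, -0.75, -0.18, 0, 0, 0.13, 0.15], [-0.97, -0.839, -0.18, 0, 0, 0.136, 0.15], [-0.97, -0.839, -0.18, 0, 0, 0.136, 0.15]],
  ],
)

```text
t: 47.28
position: [0.6003, 0.1345, 0.2069]
tool_rot: [[-0.523, 0.852, -0.003], [0.852, 0.523, -0.002], [0.0, -0.003, -1.0]]
contact_force: [0.1, 0.6, -0.4]
gripper_width: 0.0208
gripper_force: 58.8
```

Emit:
drive_tool(
  increments=[
    [[-0.3, -0.14, 0, 0, 0, 0, 0.15], [-0.6, -0.28, 0, 0, 0, 0, 0.15], [-0.85, -0.39, 0, 0, 0, 0, 0.15], [-0.97, -0.44, 0, 0, 0, 0, 0.15], [-0.97, -0.44, 0, 0, 0, 0, 0.15]],
  ],
)

```text
t: 47.9
position: [0.6215, -0.0206, 0.2081]
tool_rot: [[-0.527, 0.85, -0.001], [0.85, 0.527, 0.001], [0.001, -0.0, -1.0]]
contact_force: [-0.0, 0.3, -1.1]
gripper_width: 0.0207
gripper_force: 58.8
```

Emit:
drive_tool(
  increments=[
    [[-0.24, -0.11, 0, 0, 0, 0, 0.15], [-0.24, -0.11, 0, 0, 0, 0, 0.15], [-0.24, -0.11, 0, 0, 0, 0, 0.15], [-0.24, -0.11, 0, 0, 0, 0, 0.15], [-0.24, -0.11, 0, 0, 0, 0, 0.15]],
  ],
)

```text
t: 48.52
position: [0.6263, -0.0588, 0.2085]
tool_rot: [[-0.529, 0.849, -0.0], [0.849, 0.529, 0.001], [0.001, 0.0, -1.0]]
contact_force: [-0.0, -1.4, -1.3]
gripper_width: 0.0212
gripper_force: 58.8
```

```bash
python3 - <<'E'
from h import *
s=env.read_state(); print(s["position"],s["joint_positions"],s["contact_force"])
j=vision.camera_info("wrist"); im=vision.camera("wrist"); cv2.imwrite("pics/w13.png",im[:,:,::-1]); np.save("w13.npy",j,allow_pickle=True)
p=np.array(s["position"]); R=np.array(s["tool_rot"])
for q in hookfind(j,im): print(q[0],[(int(r),int(q[1][q[2]==r].min()),int(q[1][q[2]==r].max())) for r in np.unique(q[2])[::16]])
c=np.array((.5537,.0510)); th=np.radians(31.75); X=np.array([np.cos(th),np.sin(th)]); Y=np.array([-X[1],X[0]])
# tray: centreline of handle columns? predict a few tray points
for y,z in((.046,.152),(-.046,.152),(.085,.104),(-.085,.104),(-.1075,.0785),(-.1145,.0785)): print(y,proj(j,(*(c+Y*y),z)).round(1))
E
```

```text
[ 0.62633233 -0.05878827  0.20849034] [-0.35255398  0.39076101  0.48121201  1.69155327 -0.19923305  1.10825191
  0.74437943] [-0.04442962 -1.39680198 -1.32914254]
[237, 191, 211, 151, 11404] [(191, 257, 260), (207, 238, 368), (223, 237, 366), (239, 237, 366), (255, 237, 379), (271, 248, 392), (287, 249, 404), (303, 249, 417), (319, 426, 430), (335, 438, 442)]
[493, 210, 58, 168, 1940] [(210, 534, 548), (226, 538, 549), (242, 533, 544), (258, 529, 539), (274, 524, 535), (290, 519, 530), (306, 515, 525), (322, 510, 520), (338, 506, 516), (354, 501, 511), (370, 495, 505)]
0.046 [ 267.6 -106.9]
-0.046 [268.1  92.9]
0.085 [ 269.1 -137.7]
-0.085 [269.5 151.7]
-0.1075 [270. 175.]
-0.1145 [270.  183.2]
```

```bash
python3 - <<'E'
from h import *
i=vision.camera_info("top"); im=cv2.imread("pics/top0.png"); k=vision.camera_info("scene"); sc=cv2.imread("pics/scene0.png")
c=np.array((.5537,.0510)); th=np.radians(31.75); X=np.array([np.cos(th),np.sin(th)]); Y=np.array([-X[1],X[0]])
for y in(-.115,-.13,-.15,-.176,-.2):
    for x in (-.03,0,.03):
        P=c+Y*y+X*x; a=proj(i,(*P,.0)); b=proj(k,(*P,.0365)); print(y,x,P.round(3),a.round(0),im[int(a[1]),int(a[0])],b.round(0),sc[int(b[1]),int(b[0])])
plan([(*(c-Y*.1331),.205,121.75,.15,2)]); print(c-Y*.133)
E
```

```text
-0.115 -0.03 [ 0.589 -0.063] [382. 181.] [77 75 70] [375. 199.] [85 76 57]
-0.115 0 [ 0.614 -0.047] [375. 171.] [120 124 130] [363. 197.] [85 76 57]
-0.115 0.03 [ 0.64  -0.031] [369. 162.] [140 141 143] [351. 194.] [85 75 56]
-0.13 -0.03 [ 0.597 -0.075] [387. 178.] [ 98 101 104] [377. 197.] [85 76 57]
-0.13 0 [ 0.622 -0.06 ] [380. 168.] [141 146 153] [365. 195.] [86 76 58]
-0.13 0.03 [ 0.648 -0.044] [373. 159.] [177 179 184] [353. 192.] [86 76 57]
-0.15 -0.03 [ 0.607 -0.092] [393. 174.] [85 88 93] [380. 195.] [85 76 57]
-0.15 0 [ 0.633 -0.077] [386. 164.] [109 113 118] [368. 192.] [86 76 57]
-0.15 0.03 [ 0.658 -0.061] [380. 154.] [103 108 112] [356. 190.] [85 75 57]
-0.176 -0.03 [ 0.621 -0.114] [402. 168.] [ 42 109 144] [383. 191.] [98 88 66]
-0.176 0 [ 0.646 -0.099] [395. 159.] [135 150 158] [371. 189.] [166 171 169]
-0.176 0.03 [ 0.672 -0.083] [388. 149.] [164 181 191] [360. 187.] [ 45 102 130]
-0.2 -0.03 [ 0.633 -0.135] [409. 163.] [ 26  76 102] [386. 188.] [145 134 110]
-0.2 0 [ 0.659 -0.119] [402. 154.] [ 30  81 110] [374. 186.] [127 130 130]
-0.2 0.03 [ 0.684 -0.103] [396. 144.] [ 31  84 112] [363. 184.] [171 175 175]
-- call
[-0.007, -0.025, 0.024, 0.0, -0.0, 0.001, 0.15] x 3
[ 0.62368645 -0.06209685]
```

Emit:
drive_tool(
  increments=[
    [[-0.005, -0.025, 0.2, 0, 0, 0, 0.15], [-0.005, -0.025, 0.4, 0, 0, 0, 0.15], [-0.005, -0.025, 0.56, 0, 0, 0, 0.15], [-0.005, -0.025, 0.56, 0, 0, 0, 0.15], [-0.005, -0.025, 0.56, 0, 0, 0, 0.15], [-0.005, -0.025, 0.56, 0, 0, 0, 0.15]],
  ],
)

```text
t: 49.32
position: [0.6248, -0.0636, 0.1264]
tool_rot: [[-0.527, 0.85, 0.003], [0.85, 0.527, -0.0], [-0.002, 0.003, -1.0]]
contact_force: [-0.4, -0.2, -1.8]
gripper_width: 0.0211
gripper_force: 58.9
```

```bash
python3 - <<'E'
from h import *
s=env.read_state(); p=np.array(s["position"]); R=np.array(s["tool_rot"]); print(p,s["contact_force"])
c=np.array((.5537,.0510)); th=np.radians(31.75); X=np.array([np.cos(th),np.sin(th)]); Y=np.array([-X[1],X[0]])
print("local xy",(p[:2]-c)@X,(p[:2]-c)@Y)
j=vision.camera_info("wrist"); im=vision.camera("wrist"); cv2.imwrite("pics/w14.png",im[:,:,::-1]); np.save("w14.npy",j,allow_pickle=True)
# nose arm top edge predicted vs seen along the hook axis; tray edge rows
u=int(proj(j,(*(c-Y*.1),.0785))[0]); print(u,[(y,z,proj(j,(*(c+Y*y),z)).round(1)[1]) for y,z in((-.08,.104),(-.085,.104),(-.1075,.0785),(-.1145,.0785))])
print("nose outer",[proj(j,p+R@np.array([.0425,0,-(z-.036)])).round(1).tolist() for z in(0,.02,.05,.066)],"rear n/a")
print([(r,im[r,u-14:u+15:7].tolist()) for r in range(100,240,4)])
E
```

```text
[ 0.62479258 -0.06355199  0.12635497] [-0.37159537 -0.22663147 -1.81819245]
local xy 0.00017488123296007657 -0.13481944784309702
274 [(-0.08, 0.104, np.float64(154.6)), (-0.085, 0.104, np.float64(164.6)), (-0.1075, 0.0785, np.float64(195.2)), (-0.1145, 0.0785, np.float64(206.4))]
nose outer [[274.6, 174.0], [274.5, 181.5], [274.4, 196.8], [274.4, 208.0]] rear n/a
[(100, [[99, 96, 91], [100, 96, 90], [99, 96, 90], [99, 97, 91], [160, 155, 146]]), (104, [[100, 96, 91], [99, 96, 90], [99, 96, 90], [99, 97, 91], [97, 93, 88]]), (108, [[99, 97, 91], [100, 97, 91], [98, 95, 89], [100, 96, 90], [169, 163, 154]]), (112, [[98, 95, 90], [99, 95, 90], [99, 96, 90], [98, 95, 90], [95, 92, 86]]), (116, [[98, 95, 89], [99, 96, 90], [98, 95, 90], [98, 96, 90], [191, 184, 172]]), (120, [[98, 94, 89], [98, 96, 90], [99, 95, 90], [98, 95, 89], [117, 114, 106]]), (124, [[97, 95, 89], [98, 96, 91], [98, 95, 89], [98, 95, 89], [187, 181, 169]]), (128, [[190, 184, 172], [98, 96, 90], [98, 95, 90], [97, 94, 89], [217, 211, 197]]), (132, [[190, 184, 173], [150, 145, 137], [100, 98, 93], [176, 170, 159], [21
[... 1549 characters left out ...]
1, 60, 30], [120, 59, 29]]), (208, [[123, 61, 31], [123, 61, 30], [117, 58, 29], [122, 60, 31], [122, 61, 31]]), (212, [[141, 71, 36], [130, 64, 33], [129, 64, 33], [119, 58, 28], [137, 68, 34]]), (216, [[146, 73, 38], [121, 60, 30], [145, 72, 37], [138, 68, 34], [145, 72, 37]]), (220, [[167, 83, 43], [165, 82, 43], [164, 83, 43], [160, 79, 41], [156, 78, 40]]), (224, [[171, 86, 45], [172, 86, 45], [170, 85, 44], [169, 85, 43], [169, 84, 43]]), (228, [[177, 89, 47], [179, 91, 48], [178, 90, 47], [177, 89, 46], [177, 89, 47]]), (232, [[190, 96, 50], [186, 93, 49], [183, 92, 48], [181, 90, 47], [179, 90, 47]]), (236, [[187, 94, 49], [184, 91, 47], [171, 86, 45], [182, 91, 47], [181, 90, 47]])]
```

```bash
python3 - <<'E'
from h import *
j=np.load("w14.npy",allow_pickle=True).item()
c=np.array((.5537,.0510)); th=np.radians(31.75); X=np.array([np.cos(th),np.sin(th)]); Y=np.array([-X[1],X[0]])
for z in(.090,.096,.105,.12,.135): print(z,((world(j,274.5,190,z)[:2]-c)@Y).round(4))
# hook 2 on its tab: wrist view w11
k=np.load("w11.npy",allow_pickle=True).item(); im=cv2.imread("pics/w11.png")
q=[q for q in hookfind(k,im[:,:,::-1]) if abs(q[0][0]-261)<20][0]; print(q[0],q[2].min(),q[2].max())
for z in(.0365,.06,.08,.09,.1025): print(z,[((world(k,274,r,z)[:2]-c)@Y).round(4) for r in (q[2].min(),q[2].max())])
print([(r,im[r,270:278].mean(0).astype(int).tolist()) for r in range(140,300,5)])
E
```

```text
0.09 -0.1015
0.096 -0.1001
0.105 -0.0979
0.12 -0.0943
0.135 -0.0907
[261, 157, 28, 103, 2092] 157 259
0.0365 [np.float64(0.1682), np.float64(0.0643)]
0.06 [np.float64(0.1714), np.float64(0.0755)]
0.08 [np.float64(0.1741), np.float64(0.085)]
0.09 [np.float64(0.1755), np.float64(0.0897)]
0.1025 [np.float64(0.1772), np.float64(0.0956)]
[(140, [131, 137, 144]), (145, [151, 158, 167]), (150, [167, 174, 184]), (155, [126, 131, 137]), (160, [42, 80, 158]), (165, [59, 111, 218]), (170, [65, 121, 230]), (175, [70, 131, 240]), (180, [78, 143, 247]), (185, [84, 151, 249]), (190, [109, 184, 254]), (195, [49, 49, 52]), (200, [51, 50, 53]), (205, [50, 49, 51]), (210, [49, 49, 51]), (215, [46, 47, 49]), (220, [47, 46, 48]), (225, [46, 46, 47]), (230, [45, 44, 45]), (235, [43, 43, 45]), (240, [53, 54, 56]), (245, [83, 152, 254]), (250, [76, 141, 247]), (255, [70, 131, 240]), (260, [123, 137, 163]), (265, [132, 140, 144]), (270, [104, 111, 115]), (275, [161, 172, 177]), (280, [163, 174, 180]), (285, [163, 173, 179]), (290, [161, 173, 178]), (295, [122, 131, 135])]
```

Emit:
drive_tool(
  increments=[
    [[0.022, 0, 0, 0, 0, 0, 0.15], [0.022, 0, 0.06, 0, 0, 0, 0.15], [0.022, 0, 0.1, 0, 0, 0, 0.15], [0.022, 0, 0.14, 0, 0, 0, 0.15], [0.022, 0, 0.18, 0, 0, 0, 0.15], [0.022, 0, 0.18, 0, 0, 0, 0.15]],
  ],
)

```text
t: 50.12
position: [0.6218, -0.0603, 0.0972]
tool_rot: [[-0.527, 0.85, 0.0], [0.85, 0.527, 0.0], [0.0, 0.0, -1.0]]
contact_force: [0.1, 1.0, -0.4]
gripper_width: 0.0209
gripper_force: 59.1
```

Emit:
drive_tool(
  increments=[
    [[0, 0, 0.04, 0, 0, 0, 0.15], [0, 0, 0.08, 0, 0, 0, 0.15], [0, 0, 0.12, 0, 0, 0, 0.15], [0, 0, 0.14, 0, 0, 0, 0.15], [0, 0, 0.14, 0, 0, 0, 0.15]],
  ],
)

```text
t: 50.75
position: [0.6207, -0.061, 0.0754]
tool_rot: [[-0.526, 0.85, -0.002], [0.85, 0.526, -0.001], [0.001, -0.002, -1.0]]
contact_force: [-1.0, 0.5, -1.6]
gripper_width: 0.0212
gripper_force: 59.1
```

Emit:
drive_tool(
  increments=[
    [[0, 0, 0.015, 0, 0, 0, 0.15], [0, 0, 0.03, 0, 0, 0, 0.15], [0, 0, 0.035, 0, 0, 0, 0.15], [0, 0, 0.035, 0, 0, 0, 0.15], [0, 0, 0.035, 0, 0, 0, 0.15]],
  ],
)

```text
t: 51.38
position: [0.6217, -0.0604, 0.0713]
tool_rot: [[-0.527, 0.85, 0.0], [0.85, 0.527, 0.0], [0.0, 0.0, -1.0]]
contact_force: [0.5, 0.9, -0.6]
gripper_width: 0.0213
gripper_force: 59.1
```

Emit:
drive_tool(
  increments=[
    [[0, 0, 0.01, 0, 0, 0, 0.15], [0, 0, 0.02, 0, 0, 0, 0.15], [0, 0, 0.02, 0, 0, 0, 0.15], [0, 0, 0.02, 0, 0, 0, 0.15]],
  ],
)

```text
t: 51.88
position: [0.6219, -0.0604, 0.0703]
tool_rot: [[-0.527, 0.85, -0.0], [0.85, 0.527, 0.001], [0.001, 0.0, -1.0]]
contact_force: [-3.9, 1.9, 8.4]
gripper_width: 0.021
gripper_force: 60.5
```

The ceiling is reached (8 N), so this hook is fully down. Releasing.

Emit:
drive_tool(
  increments=[
    [[0, 0, -0.018, 0, 0, 0, 0.15], [0, 0, -0.018, 0, 0, 0, 0.3], [0, 0, -0.018, 0, 0, 0, 0.45], [0, 0, -0.018, 0, 0, 0, 0.45], [0, 0, -0.2, 0, 0, 0, 0.45], [0, 0, -0.5, 0, 0, 0, 0.45], [0, 0, -0.95, 0, 0, 0, 0.45], [0, 0, -0.95, 0, 0, 0, 0.45], [0, 0, -0.95, 0, 0, 0, 0.45]],
  ],
)

```text
t: 53.0
position: [0.622, -0.0608, 0.2114]
tool_rot: [[-0.526, 0.85, 0.001], [0.85, 0.526, 0.0], [-0.001, 0.001, -1.0]]
contact_force: [-0.4, 1.4, -0.8]
gripper_width: 0.0383
gripper_force: 0.0
```

```bash
python3 - <<'E'
from h import *
s=env.read_state(); p=np.array(s["position"]); print(p,s["contact_force"])
k=vision.camera_info("wrist"); im=vision.camera("wrist"); cv2.imwrite("pics/w15.png",im[:,:,::-1])
c=np.array((.5537,.0510)); th=np.radians(31.75); X=np.array([np.cos(th),np.sin(th)]); Y=np.array([-X[1],X[0]])
for q in hookfind(k,im):
    print(q[0]); 
    if abs(q[0][0]-261)<25:
        for z in(.08,.09,.1025): print(z,[((world(k,274,r,z)[:2]-c)@Y).round(4) for r in (q[2].min(),q[2].max())])
i=vision.camera_info("top"); t=vision.camera("top"); cv2.imwrite("pics/top4.png",t[:,:,::-1])
sc=vision.camera("scene"); cv2.imwrite("pics/sc4.png",sc[:,:,::-1])
# blue / violet caps in top view
hsv=cv2.cvtColor(t,cv2.COLOR_RGB2HSV)
for n,lo,hi in(("blue",(105,140,60),(120,255,255)),("violet",(125,90,40),(155,255,255))):
    m=cv2.inRange(hsv,lo,hi); m[:,:140]=0; m[:,300:]=0; m[:160]=0; m[260:]=0; ys,xs=np.nonzero(m); print(n,len(xs),xs.mean(),ys.mean(),world(i,xs.mean(),ys.mean(),.066)+[0,.005,0])
E
```

```text
[ 0.6219909  -0.06076605  0.21136807] [-0.43429589  1.36028076 -0.75200234]
[241, 160, 167, 219, 14028]
0.08 [np.float64(-0.0946), np.float64(-0.3209)]
0.09 [np.float64(-0.0932), np.float64(-0.3113)]
0.1025 [np.float64(-0.0914), np.float64(-0.2992)]
[498, 208, 55, 165, 1869]
blue 49 163.48979591836735 218.6734693877551 [0.49305007 0.47752426 0.066     ]
violet 47 205.59574468085106 188.9787234042553 [0.56236115 0.37907942 0.066     ]
```

```bash
python3 - <<'E'
from h import *
plan([(.558,.365,.20,211.75,.6,2)])
E
```

```text
-- call
[0.97, 0.421, 0.022, -0.001, -0.002, -0.75, 0.6] x 10
-- call
[-0.42, 0.97, 0.021, 0.0, 0.0, 0.0, 0.6] x 4
-- call
[-0.299, 0.689, 0.015, 0.0, 0.0, 0.0, 0.6] x 5
```

Emit:
drive_tool(
  increments=[
    [[0.97, 0.42, 0, 0, 0, -0.75, 0.6], [0.97, 0.42, 0, 0, 0, -0.75, 0.6], [0.97, 0.42, 0, 0, 0, -0.75, 0.6], [0.97, 0.42, 0, 0, 0, -0.75, 0.6], [0.97, 0.42, 0, 0, 0, -0.75, 0.6], [0.97, 0.42, 0, 0, 0, -0.75, 0.6], [0.97, 0.42, 0, 0, 0, -0.75, 0.6], [0.97, 0.42, 0, 0, 0, -0.75, 0.6], [0.97, 0.42, 0, 0, 0, -0.75, 0.6], [0.97, 0.42, 0, 0, 0, -0.75, 0.6]],
  ],
)

```text
t: 54.4
position: [0.5975, 0.096, 0.2089]
tool_rot: [[-0.851, -0.526, -0.003], [-0.526, 0.851, -0.001], [0.003, 0.001, -1.0]]
contact_force: [-0.7, -0.7, 0.2]
gripper_width: 0.0513
gripper_force: 0.0
```

Emit:
drive_tool(
  increments=[
    [[-0.42, 0.97, 0.04, 0, 0, 0, 0.6], [-0.42, 0.97, 0.04, 0, 0, 0, 0.6], [-0.42, 0.97, 0.04, 0, 0, 0, 0.6], [-0.42, 0.97, 0.04, 0, 0, 0, 0.6]],
  ],
)

```text
t: 54.9
position: [0.5729, 0.2585, 0.2034]
tool_rot: [[-0.846, -0.533, -0.003], [-0.533, 0.846, 0.001], [0.002, 0.003, -1.0]]
contact_force: [0.8, -0.4, 0.3]
gripper_width: 0.0517
gripper_force: 0.0
```

Emit:
drive_tool(
  increments=[
    [[-0.3, 0.69, 0.04, 0, 0, 0, 0.6], [-0.3, 0.69, 0.04, 0, 0, 0, 0.6], [-0.3, 0.69, 0.04, 0, 0, 0, 0.6], [-0.3, 0.69, 0.04, 0, 0, 0, 0.6], [-0.3, 0.69, 0.04, 0, 0, 0, 0.6]],
  ],
)

```text
t: 55.52
position: [0.561, 0.3612, 0.1987]
tool_rot: [[-0.853, -0.522, 0.0], [-0.522, 0.853, -0.002], [0.001, -0.002, -1.0]]
contact_force: [0.4, -0.7, 0.1]
gripper_width: 0.0511
gripper_force: 0.0
```

```bash
cat >> h.py <<'E'
def cap(j,im,lo,hi):
    m=cv2.inRange(cv2.cvtColor(im,cv2.COLOR_RGB2HSV),lo,hi); n,l,st,c=cv2.connectedComponentsWithStats(m)
    for a in range(1,n):
        if st[a][4]>60: print(st[a].tolist(),c[a].round(1),world(j,*c[a],.066).round(4),world(j,*c[a],.06).round(4))
E
python3 - <<'E'
from h import *
s=env.read_state(); print(s["position"],s["joint_positions"])
j=vision.camera_info("wrist"); im=vision.camera("wrist"); cv2.imwrite("pics/w16.png",im[:,:,::-1])
print("violet"); cap(j,im,(125,90,40),(155,255,255)); print("blue"); cap(j,im,(105,140,60),(120,255,255))
E
```

```text
[0.56099148 0.36117391 0.19865864] [-0.68814364  0.44317272  0.07007486  1.5840568  -0.03115081  1.11636451
  1.50926204]
violet
[280, 204, 21, 19, 307] [289.9 212.9] [0.5629 0.3775 0.066 ] [0.5643 0.3787 0.06  ]
blue
[432, 186, 21, 20, 329] [442.1 195.4] [0.4806 0.4812 0.066 ] [0.4802 0.4846 0.06  ]
```

Emit:
drive_tool(
  increments=[
    [[-0.069, 0.089, 0.3, 0, 0, 0, 0.6], [-0.069, 0.089, 0.6, 0, 0, 0, 0.6], [-0.069, 0.089, 0.6, 0, 0, 0, 0.6], [-0.069, 0.089, 0.6, 0, 0, 0, 0.6]],
  ],
)

```text
t: 56.08
position: [0.5628, 0.3809, 0.1106]
tool_rot: [[-0.851, -0.525, 0.002], [-0.525, 0.851, 0.001], [-0.002, -0.001, -1.0]]
contact_force: [-0.1, 1.0, 0.5]
gripper_width: 0.0515
gripper_force: 0.0
```

Emit:
drive_tool(
  increments=[
    [[0, 0, 0.2, 0, 0, 0, 0.6], [0, 0, 0.4, 0, 0, 0, 0.6], [0, 0, 0.55, 0, 0, 0, 0.6], [0, 0, 0.55, 0, 0, 0, 0.6], [0, 0, 0.55, 0, 0, 0, 0.15], [0, 0, 0.55, 0, 0, 0, 0.15], [0, 0, 0.55, 0, 0, 0, 0.15], [0, 0, 0.55, 0, 0, 0, 0.15], [0, 0, 0.55, 0, 0, 0, 0.15]],
  ],
  grip_force=30,
)

```text
t: 57.2
position: [0.5627, 0.3825, 0.0285]
tool_rot: [[-0.85, -0.526, 0.003], [-0.526, 0.85, 0.002], [-0.004, 0.0, -1.0]]
contact_force: [-0.2, -1.0, 6.3]
gripper_width: 0.0294
gripper_force: 30.0
```

```bash
python3 - <<'E'
from h import *
s=env.read_state(); p=np.array(s["position"]); print(p,s["gripper_width"])
c=np.array((.5537,.0510)); th=np.radians(31.75); X=np.array([np.cos(th),np.sin(th)]); Y=np.array([-X[1],X[0]])
for lx in(.038,-.038): print(c+X*lx)
t=c+X*.038
plan([(*p[:2],.13,211.75,.15,1),(*p[:2],.23,211.75,.15,1)])
plan([(*t,.23,211.75,.15,2)],(np.array([*p[:2],.23]),Rpsi(211.75)))
E
```

```text
[0.56269185 0.38250339 0.02845904] 0.029440887827414337
[0.58601338 0.07099613]
[0.52138662 0.03100387]
-- call
[-0.002, 0.0, -0.677, 0.0, 0.002, 0.0, 0.15] x 4
-- call
[0.0, 0.0, -0.667, 0.0, 0.0, 0.0, 0.15] x 4
-- call
[0.504, -0.97, 0.0, 0.0, 0.0, 0.0, 0.15] x 4
-- call
[0.456, -0.878, 0.0, 0.0, 0.0, 0.0, 0.15] x 6
```

Emit:
drive_tool(
  increments=[
    [[0, 0, -0.25, 0, 0, 0, 0.15], [0, 0, -0.5, 0, 0, 0, 0.15], [0, 0, -0.75, 0, 0, 0, 0.15], [0, 0, -0.97, 0, 0, 0, 0.15], [0, 0, -0.97, 0, 0, 0, 0.15]],
  ],
)

```text
t: 57.82
position: [0.563, 0.3832, 0.1757]
tool_rot: [[-0.85, -0.527, 0.006], [-0.527, 0.85, 0.005], [-0.007, 0.001, -1.0]]
contact_force: [0.3, 0.6, -0.9]
gripper_width: 0.0296
gripper_force: 29.7
```

Emit:
drive_tool(
  increments=[
    [[0.12, -0.24, -0.15, 0, 0, 0, 0.15], [0.25, -0.48, -0.3, 0, 0, 0, 0.15], [0.38, -0.72, -0.3, 0, 0, 0, 0.15], [0.5, -0.97, -0.3, 0, 0, 0, 0.15], [0.5, -0.97, -0.3, 0, 0, 0, 0.15]],
  ],
)

```text
t: 58.45
position: [0.5742, 0.2117, 0.215]
tool_rot: [[-0.855, -0.519, -0.002], [-0.519, 0.855, -0.005], [0.004, -0.003, -1.0]]
contact_force: [0.7, -0.0, 0.3]
gripper_width: 0.0292
gripper_force: 29.8
```

Emit:
drive_tool(
  increments=[
    [[0.12, -0.24, 0, 0, 0, 0, 0.15], [0.24, -0.48, 0, 0, 0, 0, 0.15], [0.36, -0.7, 0, 0, 0, 0, 0.15], [0.46, -0.88, 0, 0, 0, 0, 0.15], [0.46, -0.88, 0, 0, 0, 0, 0.15], [0.46, -0.88, 0, 0, 0, 0, 0.15], [0.46, -0.88, 0, 0, 0, 0, 0.15]],
  ],
)

```text
t: 59.32
position: [0.5844, 0.0726, 0.2163]
tool_rot: [[-0.848, -0.53, -0.001], [-0.53, 0.848, 0.001], [0.0, 0.001, -1.0]]
contact_force: [-0.2, 0.3, 0.0]
gripper_width: 0.0293
gripper_force: 29.8
```

```bash
python3 - <<'E'
from h import *
s=env.read_state(); p=np.array(s["position"]); print(p,s["gripper_width"],s["joint_positions"][-1])
plan([(.586,.071,p[2],211.75,.15,1),(.586,.071,.1085,211.75,.15,1)])
E
```

```text
[0.58441365 0.07256175 0.21632635] 0.02925976484537506 1.9840944614566949
-- call
[-0.003, -0.014, -0.0, 0.001, -0.0, 0.002, 0.15] x 2
[-0.004, -0.015, 0.719, 0.001, -0.0, 0.002, 0.15] x 4
```

Emit:
drive_tool(
  increments=[
    [[0, -0.014, 0.2, 0, 0, 0, 0.15], [0, -0.014, 0.4, 0, 0, 0, 0.15], [0, -0.014, 0.55, 0, 0, 0, 0.15], [0, -0.014, 0.65, 0, 0, 0, 0.15], [0, -0.014, 0.7, 0, 0, 0, 0.15], [0, -0.014, 0.72, 0, 0, 0, 0.15], [0, -0.014, 0.72, 0, 0, 0, 0.15], [0, -0.014, 0.72, 0, 0, 0, 0.15]],
  ],
)

```text
t: 60.32
position: [0.5867, 0.0681, 0.1097]
tool_rot: [[-0.85, -0.526, 0.002], [-0.526, 0.85, 0.0], [-0.002, -0.001, -1.0]]
contact_force: [-1.2, -0.1, -0.1]
gripper_width: 0.029
gripper_force: 29.8
```

Emit:
drive_tool(
  increments=[
    [[0, 0, 0.01, 0, 0, 0, 0.15], [0, 0, 0.018, 0, 0, 0, 0.15], [0, 0, 0.018, 0, 0, 0, 0.15]],
  ],
)

```text
t: 60.7
position: [0.5862, 0.0681, 0.1069]
tool_rot: [[-0.85, -0.527, 0.0], [-0.527, 0.85, 0.0], [-0.0, -0.0, -1.0]]
contact_force: [-0.8, 0.1, 4.5]
gripper_width: 0.0295
gripper_force: 30.3
```

Contact (4.5 N). I'll release, lift and go to the blue vial.

Emit:
drive_tool(
  increments=[
    [[0, 0, 0, 0, 0, 0, 0.3], [0, 0, 0, 0, 0, 0, 0.5], [0, 0, 0, 0, 0, 0, 0.5], [0, 0, -0.1, 0, 0, 0, 0.5], [0, 0, -0.4, 0, 0, 0, 0.5], [0, 0, -0.75, 0, 0, 0, 0.5], [0, 0, -0.75, 0, 0, 0, 0.5], [0, 0, -0.75, 0, 0, 0, 0.5]],
  ],
)

```text
t: 61.7
position: [0.586, 0.0681, 0.2194]
tool_rot: [[-0.85, -0.527, 0.001], [-0.527, 0.85, 0.0], [-0.001, -0.0, -1.0]]
contact_force: [-0.5, 0.2, -0.3]
gripper_width: 0.0426
gripper_force: 0.0
```

```bash
python3 - <<'E'
from h import *
s=env.read_state(); p=np.array(s["position"]); print(p)
j=vision.camera_info("wrist"); im=vision.camera("wrist"); cv2.imwrite("pics/w17.png",im[:,:,::-1]); m=cv2.inRange(cv2.cvtColor(im,cv2.COLOR_RGB2HSV),(125,90,40),(155,255,255)); ys,xs=np.nonzero(m); print("violet cap at z .1445:",len(xs),world(j,xs.mean(),ys.mean(),.1445))
plan([(.482,.47,.21,211.75,.6,2)])
E
```

```text
[0.58601426 0.06810147 0.21942712]
violet cap at z .1445: 468 [0.58432645 0.06663497 0.1445    ]
-- call
[-0.304, 0.97, 0.02, 0.0, -0.001, 0.0, 0.6] x 4
-- call
[-0.303, 0.97, 0.02, 0.0, 0.0, 0.0, 0.6] x 4
-- call
[-0.219, 0.701, 0.014, 0.0, 0.0, 0.0, 0.6] x 5
```

Emit:
drive_tool(
  increments=[
    [[-0.3, 0.97, 0, 0, 0, 0, 0.6], [-0.3, 0.97, 0, 0, 0, 0, 0.6], [-0.3, 0.97, 0, 0, 0, 0, 0.6], [-0.3, 0.97, 0, 0, 0, 0, 0.6]],
  ],
)

```text
t: 62.25
position: [0.5449, 0.2192, 0.2167]
tool_rot: [[-0.846, -0.533, -0.004], [-0.533, 0.846, -0.0], [0.004, 0.002, -1.0]]
contact_force: [-0.6, -0.6, 0.1]
gripper_width: 0.0511
gripper_force: 0.0
```

Emit:
drive_tool(
  increments=[
    [[-0.3, 0.97, 0, 0, 0, 0, 0.6], [-0.3, 0.97, 0, 0, 0, 0, 0.6], [-0.3, 0.97, 0, 0, 0, 0, 0.6], [-0.3, 0.97, 0, 0, 0, 0, 0.6]],
  ],
)

```text
t: 62.75
position: [0.5079, 0.364, 0.2172]
tool_rot: [[-0.848, -0.53, -0.002], [-0.53, 0.848, -0.001], [0.002, 0.0, -1.0]]
contact_force: [-0.2, -0.6, 0.1]
gripper_width: 0.051
gripper_force: 0.0
```

Emit:
drive_tool(
  increments=[
    [[-0.22, 0.7, 0.2, 0, 0, 0, 0.6], [-0.22, 0.7, 0.2, 0, 0, 0, 0.6], [-0.22, 0.7, 0.2, 0, 0, 0, 0.6], [-0.22, 0.7, 0.2, 0, 0, 0, 0.6], [-0.22, 0.7, 0.2, 0, 0, 0, 0.6]],
  ],
)

```text
t: 63.38
position: [0.4849, 0.4657, 0.1889]
tool_rot: [[-0.853, -0.522, 0.002], [-0.522, 0.853, -0.002], [-0.0, -0.002, -1.0]]
contact_force: [-0.2, -0.8, -0.1]
gripper_width: 0.0511
gripper_force: 0.0
```

```bash
python3 - <<'E'
from h import *
s=env.read_state(); print(s["position"],s["joint_positions"])
j=vision.camera_info("wrist"); im=vision.camera("wrist"); cv2.imwrite("pics/w18.png",im[:,:,::-1])
cap(j,im,(105,140,60),(120,255,255))
plan([(.4806,.481,.12,211.75,.6,1),(.4806,.481,.026,211.75,.6,1)])
E
```

```text
[0.48494017 0.4657234  0.18887417] [-8.32082052e-01  4.61379848e-01  5.70029629e-03  1.57644289e+00
 -4.66394685e-05  1.10411874e+00  1.29284790e+00]
[283, 200, 22, 20, 331] [293.4 209.7] [0.4807 0.4811 0.066 ] [0.4821 0.4823 0.06  ]
-- call
[-0.028, 0.098, 0.461, -0.001, 0.0, -0.002, 0.6] x 3
-- call
[0.0, 0.0, 0.627, 0.0, 0.0, 0.0, 0.6] x 4
```

Emit:
drive_tool(
  increments=[
    [[-0.03, 0.098, 0.3, 0, 0, 0, 0.6], [-0.03, 0.098, 0.46, 0, 0, 0, 0.6], [-0.03, 0.098, 0.46, 0, 0, 0, 0.6], [-0.03, 0.098, 0.46, 0, 0, 0, 0.6]],
  ],
)

```text
t: 63.92
position: [0.4797, 0.4839, 0.1212]
tool_rot: [[-0.851, -0.525, 0.002], [-0.525, 0.851, 0.001], [-0.002, -0.0, -1.0]]
contact_force: [0.1, 0.0, -0.1]
gripper_width: 0.0513
gripper_force: 0.0
```

Emit:
drive_tool(
  increments=[
    [[0, 0, 0.2, 0, 0, 0, 0.6], [0, 0, 0.4, 0, 0, 0, 0.6], [0, 0, 0.61, 0, 0, 0, 0.6], [0, 0, 0.61, 0, 0, 0, 0.6], [0, 0, 0.61, 0, 0, 0, 0.15], [0, 0, 0.61, 0, 0, 0, 0.15], [0, 0, 0.61, 0, 0, 0, 0.15], [0, 0, 0.61, 0, 0, 0, 0.15], [0, 0, 0.61, 0, 0, 0, 0.15]],
  ],
)

```text
t: 65.05
position: [0.4799, 0.4857, 0.0308]
tool_rot: [[-0.85, -0.526, 0.003], [-0.526, 0.85, 0.003], [-0.004, 0.001, -1.0]]
contact_force: [-0.2, -0.7, 6.2]
gripper_width: 0.0305
gripper_force: 30.4
```

```bash
python3 - <<'E'
from h import *
s=env.read_state(); p=np.array(s["position"]); print(p,s["gripper_width"])
plan([(.5214,.031,.215,211.75,.15,2)],(np.array([*p[:2],.175]),Rpsi(211.75)))
E
```

```text
[0.47990292 0.48565458 0.03083262] 0.0304940905380357
-- call
[0.484, -0.97, -0.095, 0.0, 0.0, 0.0, 0.15] x 4
-- call
[0.484, -0.97, -0.095, 0.0, 0.0, 0.0, 0.15] x 4
-- call
[0.391, -0.783, -0.077, 0.0, 0.0, 0.0, 0.15] x 5
```

Emit:
drive_tool(
  increments=[
    [[0, 0, -0.25, 0, 0, 0, 0.15], [0, 0, -0.5, 0, 0, 0, 0.15], [0, 0, -0.75, 0, 0, 0, 0.15], [0, 0, -0.97, 0, 0, 0, 0.15], [0, 0, -0.97, 0, 0, 0, 0.15]],
  ],
)

```text
t: 65.68
position: [0.4796, 0.4866, 0.178]
tool_rot: [[-0.85, -0.527, 0.005], [-0.527, 0.85, 0.006], [-0.008, 0.003, -1.0]]
contact_force: [0.1, 0.4, -0.5]
gripper_width: 0.0302
gripper_force: 29.9
```

Emit:
drive_tool(
  increments=[
    [[0.12, -0.24, -0.1, 0, 0, 0, 0.15], [0.24, -0.48, -0.2, 0, 0, 0, 0.15], [0.36, -0.72, -0.3, 0, 0, 0, 0.15], [0.48, -0.97, -0.3, 0, 0, 0, 0.15], [0.48, -0.97, -0.3, 0, 0, 0, 0.15]],
  ],
)

```text
t: 66.3
position: [0.4944, 0.3167, 0.2172]
tool_rot: [[-0.854, -0.52, -0.002], [-0.52, 0.854, -0.004], [0.003, -0.003, -1.0]]
contact_force: [0.0, 0.1, -0.7]
gripper_width: 0.0302
gripper_force: 29.9
```

Emit:
drive_tool(
  increments=[
    [[0.12, -0.24, 0, 0, 0, 0, 0.15], [0.24, -0.48, 0, 0, 0, 0, 0.15], [0.36, -0.72, 0, 0, 0, 0, 0.15], [0.48, -0.97, 0, 0, 0, 0, 0.15], [0.48, -0.97, 0, 0, 0, 0, 0.15]],
  ],
)

```text
t: 66.92
position: [0.5087, 0.1569, 0.2173]
tool_rot: [[-0.854, -0.521, -0.002], [-0.521, 0.854, -0.002], [0.003, -0.001, -1.0]]
contact_force: [0.3, -0.8, -0.6]
gripper_width: 0.0305
gripper_force: 29.9
```

Emit:
drive_tool(
  increments=[
    [[0.12, -0.24, 0, 0, 0, 0, 0.15], [0.24, -0.48, 0, 0, 0, 0, 0.15], [0.36, -0.7, 0, 0, 0, 0, 0.15], [0.39, -0.78, 0, 0, 0, 0, 0.15], [0.39, -0.78, 0, 0, 0, 0, 0.15], [0.39, -0.78, 0, 0, 0, 0, 0.15], [0.39, -0.78, 0, 0, 0, 0, 0.15]],
  ],
)

```text
t: 67.8
position: [0.5207, 0.0331, 0.2185]
tool_rot: [[-0.848, -0.53, -0.0], [-0.53, 0.848, 0.001], [-0.0, 0.001, -1.0]]
contact_force: [-1.2, 0.7, -0.5]
gripper_width: 0.0305
gripper_force: 29.9
```

```bash
python3 - <<'E'
from h import *
s=env.read_state(); p=np.array(s["position"]); print(p,s["gripper_width"],s["joint_positions"][-1])
plan([(.5214,.031,p[2],211.75,.15,1),(.5214,.031,.1095,211.75,.15,1)])
E
```

```text
[0.52067401 0.03310789 0.2185333 ] 0.030522903611742397 2.0218861412844724
-- call
[0.003, -0.014, -0.0, 0.0, 0.0, 0.002, 0.15] x 2
[0.003, -0.015, 0.727, 0.0, 0.0, 0.002, 0.15] x 4
```

Emit:
drive_tool(
  increments=[
    [[0, -0.014, 0.2, 0, 0, 0, 0.15], [0, -0.014, 0.4, 0, 0, 0, 0.15], [0, -0.014, 0.55, 0, 0, 0, 0.15], [0, -0.014, 0.65, 0, 0, 0, 0.15], [0, -0.014, 0.71, 0, 0, 0, 0.15], [0, -0.014, 0.735, 0, 0, 0, 0.15], [0, -0.014, 0.735, 0, 0, 0, 0.15], [0, -0.014, 0.735, 0, 0, 0, 0.15]],
  ],
)

```text
t: 68.8
position: [0.5225, 0.0292, 0.109]
tool_rot: [[-0.85, -0.527, 0.001], [-0.527, 0.85, 0.0], [-0.001, -0.001, -1.0]]
contact_force: [1.2, 0.0, -0.1]
gripper_width: 0.0303
gripper_force: 29.6
```

Emit:
drive_tool(
  increments=[
    [[0, 0, 0.01, 0, 0, 0, 0.15], [0, 0, 0.01, 0, 0, 0, 0.15], [0, 0, 0.005, 0, 0, 0, 0.3], [0, 0, 0.005, 0, 0, 0, 0.5], [0, 0, 0.005, 0, 0, 0, 0.5], [0, 0, -0.1, 0, 0, 0, 0.5], [0, 0, -0.4, 0, 0, 0, 0.5], [0, 0, -0.75, 0, 0, 0, 0.5], [0, 0, -0.75, 0, 0, 0, 0.5]],
  ],
)

```text
t: 69.92
position: [0.5262, 0.0294, 0.2273]
tool_rot: [[-0.85, -0.526, 0.012], [-0.526, 0.85, 0.002], [-0.012, -0.005, -1.0]]
contact_force: [-0.9, -0.3, -1.0]
gripper_width: 0.0426
gripper_force: 0.0
```

Emit:
drive_tool(
  increments=[
    [[0.3, 0.5, -0.2, 0, 0, 0, 0.5], [0.5, 0.97, -0.4, 0, 0, 0, 0.5], [0.5, 0.97, -0.4, 0, 0, 0, 0.5], [0.5, 0.97, -0.4, 0, 0, 0, 0.5], [0.5, 0.97, -0.4, 0, 0, 0, 0.5]],
  ],
)

```text
t: 70.55
position: [0.3816, 0.1128, 0.2807]
tool_rot: [[-0.85, -0.526, 0.0], [-0.526, 0.85, -0.0], [-0.0, -0.0, -1.0]]
contact_force: [-0.5, -0.8, -0.4]
gripper_width: 0.0425
gripper_force: 0.0
```

```bash
python3 - <<'E'
from h import *
s=env.read_state(); print(s["position"],s["contact_force"],s["t"])
w=vision.camera("wrist"); t=vision.camera("top"); sc=vision.camera("scene")
R=lambda im,a,b:cv2.resize(im,(a,b),interpolation=cv2.INTER_CUBIC)
m=np.zeros((600,800,3),np.uint8)
m[:300,:400]=w[:300,:400] if 0 else R(w[:300,:400],400,300)
m[:300,400:]=R(t[130:250,250:410],400,300)
m[300:,:]=R(sc[165:262,285:285+258],800,300)
cv2.imwrite("pics/m4.png",m[:,:,::-1])
E
```

```text
[0.38155224 0.11279717 0.28073086] [-0.51280549 -0.77875073 -0.43303543] 70.55
```

View pics/m4.png

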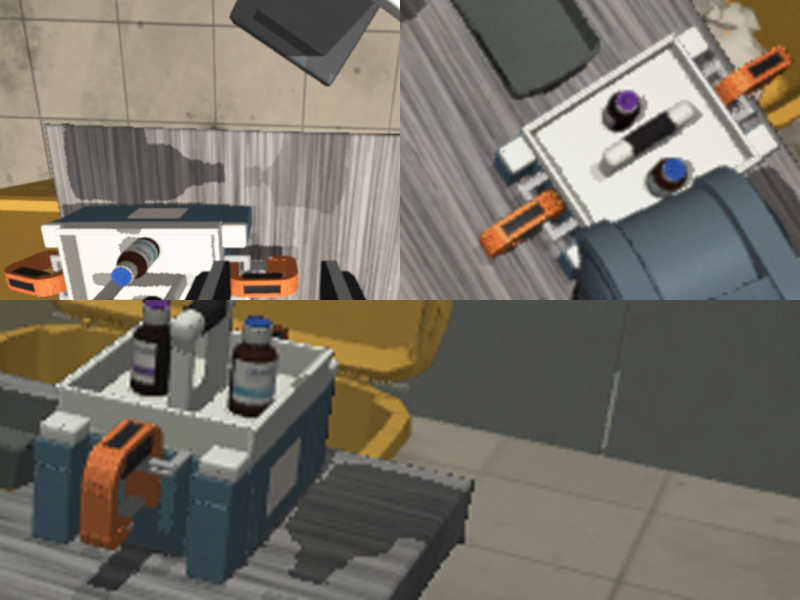

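The vials stand upright, both hooks hang on their tabs, and the near hook's gate shows shut beneath the crossbars at about (135,500). Handing in.

```bash
python3 -c "
from workcell import ticket
print(ticket.sign_off())"
```

```text
the job is handed in; nothing more can be done
None
```

The kit is packed and handed in at about 71 s of the 210 s limit: four rolls in the lower tray, top tray home, a hook clipped at each end, both vials upright, jar and tablet box never handled. I saw only the near hook's gate shut; the far hook bottomed out at 8 N, but its gate was never in view.

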